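# Jar into the push-latch box

### The arm

A 6-joint arm with a two-finger parallel gripper is mounted at the origin on a cart in front of the work surface, level with it; the furniture and walls round the work are solid. World frame = base frame: x ahead of the robot, y to its left, z up, the work surface at z = 0. Lengths are in m, angles in rad, forces in N, time in s.
With the tool pointing down it reaches from about 0.375 to 0.9 m from the base axis. Payload 3.1 kg.
Tool frame: the origin (TCP) lies on the centre line of the jaws, within the pads' length; the fingertips stand 25 mm ahead of it and the grasp point (between the pads) lies 6 mm ahead of it (robot.nose_length is the y of the fingertips in the tool frame, in m); y points along the fingers, z is the direction in which the jaws open and shut, and the axes are right-handed (so a half turn about y gives the same grasp; the last joint's range is limited). The gripper opens to 87 mm and grips with 3 to 60 N. Pads are 19 mm wide; open, the fingers measure 117 mm over their backs; the gripper's body (75 mm by 190 mm) begins 51 mm behind the grasp point.
Start: joints at [-0.178, 0.527, 1.433, -0, 1.181, -0.178], TCP at [0.625, 0, 0.248] pointing down, gripper open.
Joint ranges: [-3.08, 3.08], [-0.75, 2.2], [0.22, 2.44], [-1.43, 4.57], [0, 2.65], [-2.85, 2.85]. Speed limits (rad/s): [2.79, 2.79, 3.14, 3.14, 3.14, 3.14].

### API

Orientations are given as a unit quaternion [x, y, z, w].
In Python, from rig import robot, eyes, ticket gives the robot as it stands.
- The arm moves only by the tool play_rows, never from a script. Its argument "series" is a list of rows, each a list of 7 numbers: the opening, from 0 (shut) to 1 (fully open), then the shift along the tool's x, y, z scaled (see below), then the turn, a rotation vector about the tool's x, y, z scaled (see below). In form: [[claw, dx, dy, dz, ax, ay, az], ...]. A call has 1 to 12 rows; each row shifts and turns the commanded pose from where the row before left it, along the tool's axes as they then stand; what a row does not reach is not made up. The controller multiplies each number of a shift by 100 mm and each number of a turn by 180 degrees. A row lasts 1/12 s, in which the tool goes at most 41.7 mm and 7.16 degrees, less where a joint would pass 70% of its speed; a pose out of reach is approached as far as the arm can. A call with a number of a shift or a turn outside -1 to 1 is refused whole. A call with a gripper value outside its range is refused whole. The fingers move at their own pace and stop on an object; "grip_force" is the grip in N (left out, the last holds). Time passes only in rows, so rows that do not move let the fingers close. It gives the time, the measured TCP pose, the force and the opening at its end, in the units of the state.
- robot.get_obs(): the state, without advancing time (a new reading comes with each control period).
- eyes.camera(name): name is "scene" or "side" or "wrist"; returns the picture (480x640x3 uint8, red, green, blue); there is no depth.
- eyes.camera_params(name): a dict with "K" (3x3 intrinsics, pixels), "D" ([k1, k2, p1, p2, k3] as OpenCV has them; the pictures are not rectified), "rvec" (rotation vector, rad) and "tvec" (3), from world to camera coordinates, as OpenCV has them. Camera axes: x right, y down, z forward; pixel columns grow to the right and rows downward; lengths in m; the calibration is good to about 2 mm. A picture is of the moment at which its call begins: read the wrist's pose just before it. camera_params takes no time and is no camera call; for the wrist camera it gives the pose at the moment of the call.
- ticket.hand_in(): hands the job in, once; it reports no verdict.
The state is a dict: "time": time; "q": joint angles; "joint_velocities": joint speeds; "joint_torque": joint torques, N m; "position": TCP position; "tool_rot": TCP orientation; "ft_force": force on the tool from outside, world axes, zero at the start; "moment": the same for the moment, N m; "grip_width": finger opening in m.
Only numpy, scipy, OpenCV 4.12 (cv2) and the standard library are available. Lean on these libraries where they do the work, as an engineer would, in place of code of your own. Each camera call takes 0.05 s, during which the arm holds its last target.

### The job

Put the screw jar away in the plywood box: press the front of the sprung lid to release its push latch and let it swing up, stand the jar upright on the box floor, then swing the lid down and press it again until the latch holds it shut. Press by feel and gently, never with more than 15 N on the lid, and leave the other things on the bench where they are.

Things in the scene. Friction and masses are not known exactly. Their poses are not given: they have to be found in the camera images.
- box: plywood box fixed to the bench, 210 (x) x 190 (y) x 85 mm high, walls and floor 8 mm, open at the top under its lid; origin at the centre of its underside, x points from the front wall (towards the robot) to the hinge side, y along the hinge, z up. The latch's catch is inside the front wall, in the middle, and reaches 40 mm in from the outside of that wall; keep the jar behind it.
- jar_place (a point): good place for the centre of the jar's underside: on the box floor (8 mm above the bench), 5 mm to the front of the box's middle, 110 mm in front of the hinge axis; axes as the box
- hinge_axis (a point): middle of the lid's hinge axis, above the box's rear wall, 113 mm above the bench; axes as the box, the lid turns about y
- lid (a joint): lid angle, rad: 0 latched shut (level), grows as it opens, up to its stop at 1.5 (upright); slightly negative while pressed. A damped spring opens it in about 2 s once free; holding it down takes about 3 N at the press point. A press down to the felt stop, then letting it rise, toggles the latch: latched becomes free, free becomes latched. A press short of the stop does nothing.
- lid_panel: plywood lid, 222 mm from hinge axis to front edge, 214 mm wide, 10 mm thick, with a 32 mm skirt at front and sides; a steel striker hangs 43 mm below it, 183 mm from the axis. Origin on the hinge axis at the panel's underside; when shut x points to the rear, z up, and the panel lies along -x. Open, it stands upright over the rear wall, its edge 335 mm above the bench.
- press_point (a point): centre of the steel disc, 28 mm across, on the lid's upper face, 190 mm from the hinge axis, 32 mm from the front edge: press here. Moves with the lid; z out of its face; 124 mm above the bench when latched. The stop is felt here somewhere 4 to 20 mm below that level, at a depth that nobody can see; it is springy, about 7 N per mm. A push of 7 to 10 N in all is plenty.
- jar_center (a point): upright glass jar of screws with a dark screw lid, 60 mm across, 76 mm high, 0.2 to 0.4 kg; this point is on its axis, half-way up; z up along the axis
- wrench: combination wrench lying flat, 199x35x6 mm, leave alone; origin under its centre
- tape_measure: tape measure standing on edge, 36x91x68 mm, leave alone; origin under its centre
There are look-alikes about, which are no part of the job. Several things look just like the part that bears jar_center: the one meant starts farthest from the robot's base.

How it is judged:
On the way, in this order (a step that is already met when the one before it is completed fails the run):
1. the latch is released and the lid has swung open (value of joint lid above 1.2 rad), for 0.2 s.
2. the jar stands in the open box, let go (x of jar_center in the frame of box between -0.075 and 0.085 m and y of jar_center in the frame of box between -0.07 and 0.07 m and z of jar_center in the frame of box below 0.06 m and angle between jar_center's own z axis and vertical below 0.15 rad and value of joint lid above 0.8 rad and contact force between the fingers and jar below 0.1 N), for 0.2 s.
At the end, for the whole second after the job is handed in: the jar stands upright (within 0.15 rad) on the floor inside the box, at rest, and the lid stays latched shut by itself (angle within 0.03 rad of level) (x of jar_center in the frame of box between -0.075 and 0.085 m and y of jar_center in the frame of box between -0.07 and 0.07 m and z of jar_center in the frame of box below 0.06 m and angle between jar_center's own z axis and vertical below 0.15 rad and value of joint lid between -0.03 and 0.03 rad and linear speed of jar below 0.02 m/s); the robot touches nothing.
It fails at once if the lid is pressed with more than 15 N (contact force between any of the fingers, the arm and lid_panel above 15 N).
It fails at once if the jar is tipped over (angle between jar_center's own z axis and vertical above 1 rad).
It fails at once if one of the other things is shifted by more than 4 cm (distance of any of wrench, tape_measure from where it was at the start of the episode above 0.04 m).
It also fails if it takes over 72 s, if anything falls off the work surface, if the arm or the gripper's body presses on something with over 40 N, if the wrist force passes 120 N, or if a joint passes its speed limit or range.

## Working session

There is one attempt and no reset: what is moved stays moved. The work goes in short steps, Python scripts to look and compute and a tool call to move; the robot and the scene stay as the last step left them, time stands still between calls to the robot, and variables do not carry over. Pictures are saved under pics/ and viewed, and the job is handed in when it is done.

Besides the shell and the picture viewer there is one more tool, called by a JSON object that holds its "method" and its "body". play_rows: Moves the arm, as the interface text tells. Its arguments: {"type":"object","properties":{"series":{"type":"array","items":{"type":"array","items":{"type":"number"}}},"grip_force":{"type":"number"}},"required":["series"]}

```bash
ls; mkdir -p pics; python3 - <<'E'
from rig import robot, eyes, ticket
import cv2
for n in ("scene","side","wrist"):
    im=eyes.camera(n); cv2.imwrite(f"pics/{n}0.png",im[:,:,::-1])
    p=eyes.camera_params(n); print(n,p)
print(robot.get_obs(), robot.nose_length)
E
```

```text
pics
scene {'K': array([[577.86330068,   0.        , 312.46444471],
       [  0.        , 577.86330068, 239.29462829],
       [  0.        ,   0.        ,   1.        ]]), 'D': array([-0.18055701,  0.        ,  0.        ,  0.        ,  0.        ]), 'rvec': array([ 1.96384641, -0.93829732,  0.5425864 ]), 'tvec': array([-0.52279517,  0.20843152,  0.7702413 ])}
side {'K': array([[456.94553975,   0.        , 317.65863173],
       [  0.        , 456.94553975, 235.76556421],
       [  0.        ,   0.        ,   1.        ]]), 'D': array([-0.07745716,  0.        ,  0.        ,  0.        ,  0.        ]), 'rvec': array([ 1.96902022, -0.56006752,  0.3579984 ]), 'tvec': array([-0.58085781,  0.11673017,  0.86371383])}
wrist {'K': array([[381.13488166,   0.        , 322.95233707],
       [  0.        , 381.13488166, 236.95471407],
       [  0.        ,   0.        ,   1.        ]]), 'D': array([0.02313842, 0.        , 0.        , 0.        , 0.        ]), 'rvec': array([-2.89281783e+00, -1.51767388e-03,  2.79913751e-03]), 'tvec': array([-0.62377927, -0.02936478,  0.39012339])}
{'time': 0.15, 'q': array([-1.78463438e-01,  5.28243022e-01,  1.43360212e+00, -1.16419412e-05,
        1.18140779e+00, -1.78505179e-01]), 'joint_velocities': array([ 0.00115986, -0.00250309, -0.00325477, -0.00112459, -0.00091875,
        0.00046421]), 'joint_torque': array([ 9.14956272e-04, -4.40429199e+01, -1.76841742e+01,  6.33679633e-02,
        5.52540855e-02, -1.06930895e-04]), 'position': array([6.24480085e-01, 1.43028593e-04, 2.46804167e-01]), 'tool_rot': array([-0.50034928,  0.50046828, -0.49950829,  0.49967346]), 'ft_force': array([-0.68164761, -0.98706522, -0.26616356]), 'moment': array([0.02828507, 0.04921655, 0.01133463]), 'grip_width': 0.08715481379306345} 0.025
```

View pics/scene0.png

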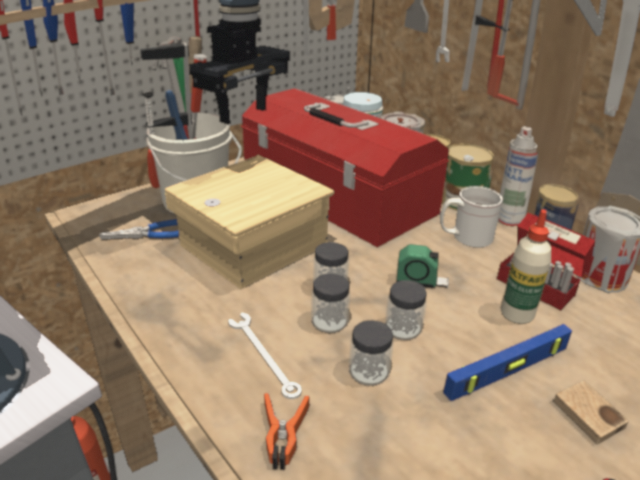

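View pics/side0.png

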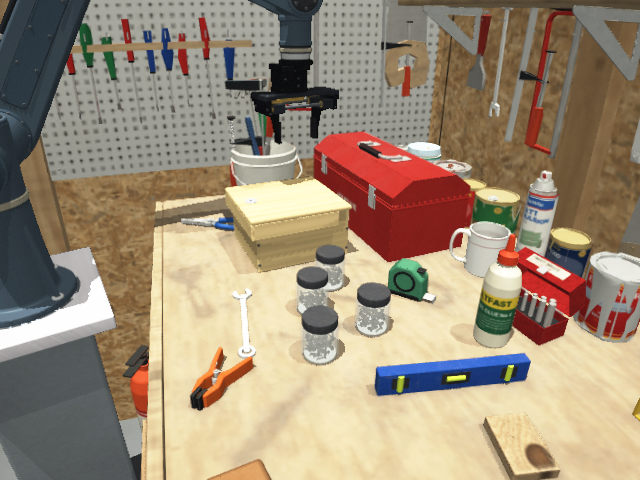

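View pics/wrist0.png

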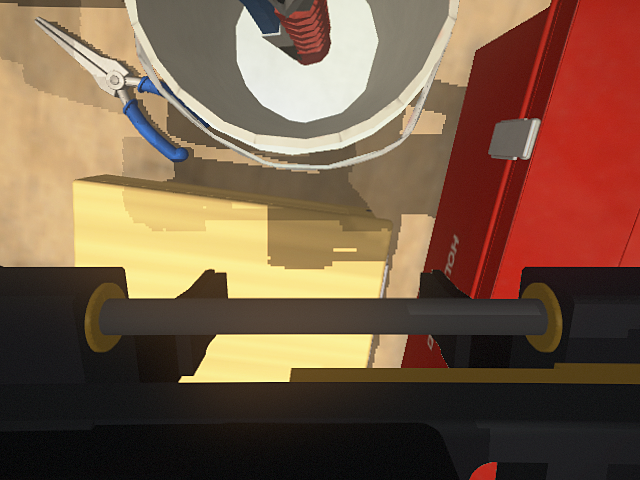

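Scene: box with the disc at about (212,202). There are four look-alike jars, with lids at (331,257), (331,288), (407,296) and (372,337). Wrench is at (265,355) and tape measure at (418,266). Next I measure them.

```bash
cat > h.py <<'E'
import numpy as np, cv2
from rig import robot, eyes, ticket
def ray(p,uv):
    R,_=cv2.Rodrigues(p["rvec"]); n=cv2.undistortPoints(np.array([[uv]],float),p["K"],p["D"])[0,0]
    d=R.T@np.array([n[0],n[1],1.]); c=-R.T@p["tvec"]; return c,d
def onz(p,uv,z):
    c,d=ray(p,uv); return c+d*(z-c[2])/d[2]
def proj(p,X):
    return cv2.projectPoints(np.array(X,float).reshape(-1,3),p["rvec"],p["tvec"],p["K"],p["D"])[0][:,0]
def snap(n,f=None):
    im=eyes.camera(n)[:,:,::-1].copy()
    if f: cv2.imwrite(f,im)
    return im
E
python3 - <<'E'
from h import *
for n,box in (("scene",(300,230,440,400)),("side",(290,235,400,370))):
    im=cv2.imread(f"pics/{n}0.png"); p=eyes.camera_params(n)
    print(n,"campos",ray(p,(320,240))[0].round(3))
    g=im.max(axis=2); x0,y0,x1,y1=box
    m=np.zeros_like(g); m[y0:y1,x0:x1]=(g[y0:y1,x0:x1]<95)*255
    m=cv2.morphologyEx(m,cv2.MORPH_OPEN,np.ones((3,3)))
    k,l,s,c=cv2.connectedComponentsWithStats(m)
    for i in range(1,k):
        if s[i,4]>150: print(s[i],c[i].round(1),onz(p,c[i],0.068).round(3))
    cv2.imwrite(f"pics/crop_{n}.png",cv2.resize(im[y0-70:y1,x0-150 if n=="scene" else x0-80:x1],None,fx=2.2,fy=2.2,interpolation=cv2.INTER_CUBIC))
E
```

```text
scene campos [-0.108 -0.74   0.592]
[316 244  32  23 575] [331.1 254.8] [ 0.54  -0.277  0.068]
[ 390  259   46   51 1624] [412.2 283.5] [ 0.556 -0.422  0.068]
[314 275  34  27 728] [331. 288.] [ 0.467 -0.332  0.068]
[353 322  39  32 971] [371.5 338.1] [ 0.411 -0.443  0.068]
side campos [ 0.106 -0.919  0.49 ]
[316 254  28  10 191] [329.6 259. ] [ 0.53  -0.29   0.068]
[297 277  31  12 225] [312.4 283.2] [ 0.457 -0.346  0.068]
[357 293  33  15 251] [372.4 301.4] [ 0.512 -0.445  0.068]
[302 320  36  15 284] [319.5 327.9] [ 0.401 -0.458  0.068]
```

View pics/crop_scene.png

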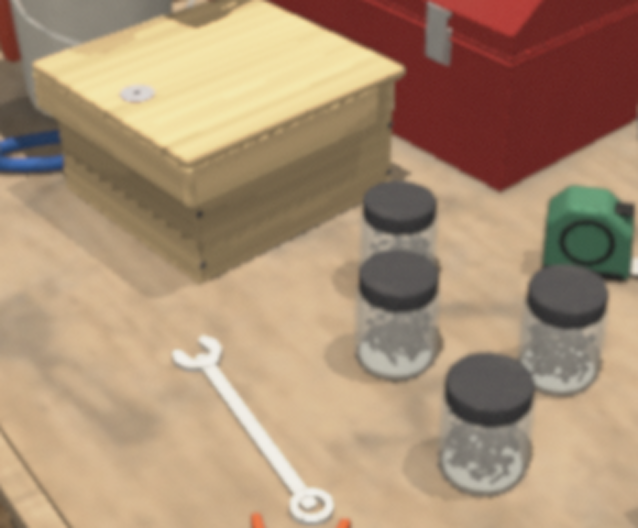

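View pics/crop_side.png

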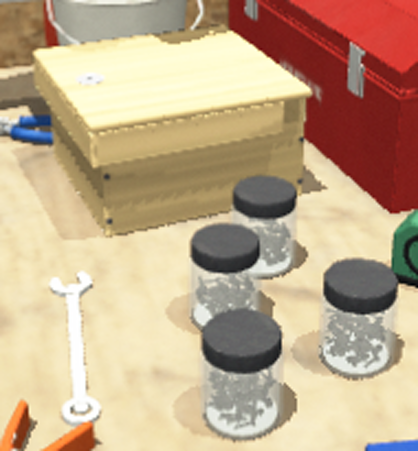

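Jar candidates by distance from the base:
- (331,255): about 0.61 m
- (331,288): about 0.57 m
- (407,296): about 0.68 m
- (372,337): about 0.60 m

The jar meant is the farthest, at (407,296) in scene and (372,301) in side. The crops show it as the right-hand jar, next to the tape measure. Now I refine the jar, box lid, disc, tape and wrench positions.

```bash
python3 - <<'E'
from h import *
im={n:cv2.imread(f"pics/{n}0.png") for n in("scene","side")}
P={n:eyes.camera_params(n) for n in im}
# jar tops
for n,boxes in (("scene",[(388,278,428,318),(312,240,352,268),(312,270,352,305),(350,318,394,360)]),("side",[(352,280,395,312),(314,244,346,264),(294,266,330,290),(300,305,340,342)])):
  g=im[n].max(axis=2)
  for b in boxes:
    x0,y0,x1,y1=b; m=(g[y0:y1,x0:x1]<100).astype(np.uint8)
    k,l,s,c=cv2.connectedComponentsWithStats(m); i=1+np.argmax(s[1:,4]); x,y,w,h,a=s[i]
    uc=x0+x+w/2-.5; vt=y0+y-0.5
    q=onz(P[n],(uc,vt),.076); C=ray(P[n],(0,0))[0]; d=(C-q)[:2]; d/=np.linalg.norm(d)
    print(n,"jar",uc,vt,w,h,(q[:2]+.03*d).round(4))
# lid top
for n,b in (("scene",(150,150,345,250)),("side",(215,170,360,230))):
  x0,y0,x1,y1=b; hsv=cv2.cvtColor(im[n],cv2.COLOR_BGR2HSV)[y0:y1,x0:x1]
  m=((hsv[...,2]>190)&(hsv[...,0]>12)&(hsv[...,0]<35)&(hsv[...,1]>60)).astype(np.uint8)*255
  m=cv2.morphologyEx(m,cv2.MORPH_CLOSE,np.ones((7,7)))
  m=cv2.morphologyEx(m,cv2.MORPH_OPEN,np.ones((5,5)))
  c=max(cv2.findContours(m,0,cv2.CHAIN_APPROX_NONE)[0],key=cv2.contourArea)
  hl=cv2.convexHull(c)
  for e in(3,5,8,12):
    ap=cv2.approxPolyDP(hl,e,True)[:,0]+[x0,y0]
    print(n,e,[(tuple(t.tolist()),onz(P[n],t,.123)[:2].round(3).tolist()) for t in ap])
    if len(ap)<=4:break
  # disc
  bb=(200,195,226,210) if n=="scene" else (240,194,262,208)
  h2=cv2.cvtColor(im[n],cv2.COLOR_BGR2HSV)[bb[1]:bb[3],bb[0]:bb[2]]
  mm=(h2[...,1]<60).astype(np.uint8); k,l,s,cc=cv2.connectedComponentsWithStats(mm); i=1+np.argmax(s[1:,4]); u=cc[i]+bb[:2]
  print(n,"disc",u,s[i],onz(P[n],u,.124))
  cv2.imwrite(f"pics/box_{n}.png",cv2.resize(im[n][y0-10:y1+50,x0-10:x1+10],None,fx=3.5,fy=3.5,interpolation=cv2.INTER_CUBIC))
E
```

```text
scene jar 408.5 277.5 38 32 [ 0.5291 -0.4274]
scene jar 331.0 242.5 33 24 [ 0.536  -0.2786]
scene jar 330.5 273.5 36 28 [ 0.4633 -0.3321]
scene jar 372.5 321.5 40 32 [ 0.4066 -0.444 ]
side jar 375.5 281.5 38 26 [ 0.526  -0.4317]
side jar 330.0 250.5 29 13 [ 0.5243 -0.2991]
side jar 312.0 273.5 31 15 [ 0.451  -0.3552]
side jar 319.5 314.5 36 20 [ 0.3971 -0.4643]
scene 3 [((329, 188), [0.645, -0.192]), ((329, 193), [0.629, -0.203]), ((238, 232), [0.431, -0.174]), ((232, 232), [0.425, -0.167]), ((167, 191), [0.45, 0.024]), ((169, 186), [0.465, 0.037]), ((221, 168), [0.579, 0.019]), ((264, 160), [0.66, -0.019])]
scene 5 [((329, 188), [0.645, -0.192]), ((238, 232), [0.431, -0.174]), ((167, 191), [0.45, 0.024]), ((221, 168), [0.579, 0.019]), ((264, 160), [0.66, -0.019])]
scene 8 [((329, 188), [0.645, -0.192]), ((238, 232), [0.431, -0.174]), ((167, 191), [0.45, 0.024]), ((264, 160), [0.66, -0.019])]
scene disc [211.83962264 201.72641509] [  4   3  17   8 106] [ 0.47225028 -0.06993677  0.124     ]
side 3 [((338, 209), [0.606, -0.204]), ((337, 219), [0.576, -0.245]), ((322, 229), [0.526, -0.268]), ((250, 229), [0.411, -0.198]), ((250, 221), [0.426, -0.165])]
side 5 [((338, 209), [0.606, -0.204]), ((337, 219), [0.576, -0.245]), ((322, 229), [0.526, -0.268]), ((250, 229), [0.411, -0.198]), ((250, 221), [0.426, -0.165])]
side 8 [((338, 209), [0.606, -0.204]), ((322, 229), [0.526, -0.268]), ((250, 229), [0.411, -0.198])]
side disc [250.49342105 200.46381579] [  0   0  22  14 304] [ 0.47026402 -0.06921137  0.124     ]
```

View pics/box_scene.png

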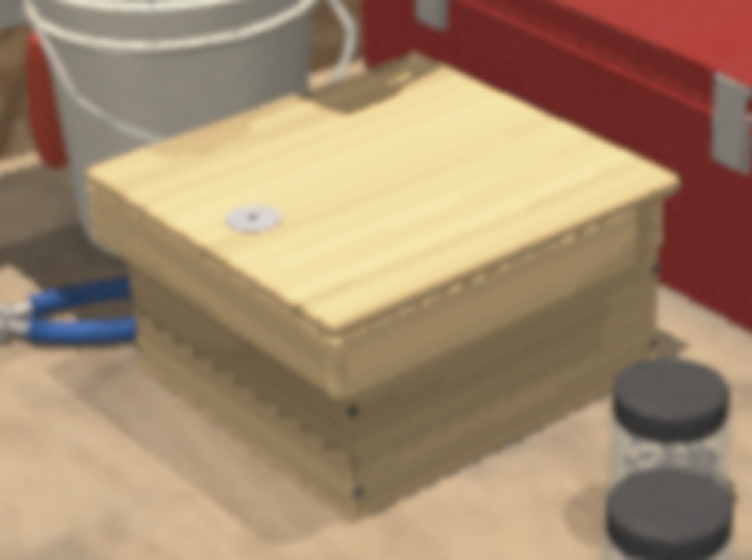

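```bash
python3 - <<'E'
from h import *
p=eyes.camera_params("scene")
C={k:onz(p,v,.123)[:2] for k,v in dict(FL=(165.1,190),FR=(233.7,234.3),RR=(334.3,192),RL=(260,155.7)).items()}
print({k:v.round(4) for k,v in C.items()})
for a,b in (("FR","RR"),("FL","FR"),("FL","RL"),("RL","RR")):
    d=C[b]-C[a]; print(a,b,np.linalg.norm(d).round(4),np.degrees(np.arctan2(d[1],d[0])).round(2))
im=cv2.imread("pics/scene0.png")
cv2.imwrite("pics/jarC.png",cv2.resize(im[230:350,360:460],None,fx=5,fy=5,interpolation=cv2.INTER_CUBIC))
E
```

```text
{'FL': array([0.4502, 0.0297]), 'FR': array([ 0.4214, -0.1739]), 'RR': array([ 0.6383, -0.2082]), 'RL': array([0.6705, 0.0015])}
FR RR 0.2196 -8.97
FL FR 0.2056 -98.05
FL RL 0.2221 -7.29
RL RR 0.2121 -98.73
```

View pics/jarC.png

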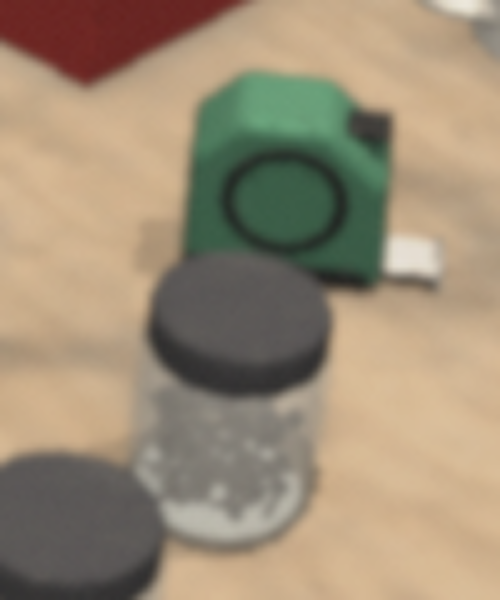

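```bash
cat >> h.py <<'E'
from scipy.spatial.transform import Rotation as Rn
EX=np.array([np.cos(np.radians(-8.3)),np.sin(np.radians(-8.3)),0]); 
def to(target,show=True):
    o=robot.get_obs(); R=Rn.from_quat(o["tool_rot"]).as_matrix()
    d=R.T@(np.array(target)-o["position"])
    print("pos",o["position"].round(4),"F",o["ft_force"].round(2),"t",o["time"],"w",round(o["grip_width"],4)); print("toolZ",R[:,2].round(3),"toolX",R[:,0].round(3),"units",(d*10).round(3)); return d
E
python3 - <<'E'
from h import *
to((.471,-.0696,.165))
p=eyes.camera_params("scene");ps=eyes.camera_params("side")
print("jarC",onz(p,(407.5,291),.076),onz(ps,(373.5,294),.076))
for uv in ((397,277),(434,287)): print("tape base",onz(p,uv,0))
E
```

```text
pos [6.245e-01 1.000e-04 2.468e-01] F [-0.68 -0.99 -0.27] t 0.15 w 0.0872
toolZ [ 1.     0.    -0.002] toolX [ 0. -1. -0.] units [ 0.698  0.82  -1.533]
jarC [ 0.52487355 -0.43079987  0.076     ] [ 0.51860212 -0.43762548  0.076     ]
tape base [ 0.64198822 -0.3494635   0.        ]
tape base [ 0.65752651 -0.41560467  0.        ]
```

{"method": "play_rows", "body": {"series": [[0,0,0.05,0,0,-0.0378,0],[0,0,0.05,0,0,-0.0378,0],[0,0,0.05,0,0,-0.0378,0],[0,0,0.05,0,0,-0.0378,0],[0,0,0.05,0,0,-0.0378,0],[0,0,0.05,0,0,-0.0378,0],[0,0,0.05,0,0,-0.0378,0],[0,0,0.05,0,0,-0.0378,0],[0,0,0.05,0,0,-0.0378,0],[0,0,0.05,0,0,-0.0378,0],[0,0,0.05,0,0,-0.0378,0],[0,0,0.05,0,0,-0.0378,0]]}}

```text
time: 1.15
position: [0.6247, 0.0001, 0.1869]
tool_rot: [-0.705, 0.05, -0.049, 0.705]
ft_force: [-0.7, 1.2, 0.6]
grip_width: 0.0148
```

```bash
python3 - <<'E'
from h import *
to((.471,-.0696,.165))
print(robot.get_obs()["q"].round(3))
E
```

```text
pos [6.247e-01 1.000e-04 1.869e-01] F [-0.75  1.16  0.57] t 1.15 w 0.0148
toolZ [0.139 0.99  0.   ] toolX [ 0.99  -0.139 -0.001] units [-1.425  0.22  -0.904]
[-0.179  0.598  1.49   0.     1.054 -1.609]
```

{"method": "play_rows", "body": {"series": [[0,-0.24,0,-0.15,0,0,0],[0,-0.24,0,-0.15,0,0,0],[0,-0.24,0,-0.15,0,0,0],[0,-0.24,0,-0.15,0,0,0],[0,-0.24,0,-0.15,0,0,0],[0,-0.225,0,-0.154,0,0,0],[0,0,0.1,0,0,0,0],[0,0,0.1,0,0,0,0],[0,0,0.07,0,0,0,0],[0,0,0,0,0,0,0],[0,0,0,0,0,0,0]]}}

```text
time: 2.07
position: [0.4709, -0.0686, 0.1602]
tool_rot: [-0.705, 0.052, -0.051, 0.705]
ft_force: [0.8, 1.3, 1.2]
grip_width: 0.0001
```

```bash
python3 - <<'E'
from h import *
to((.471,-.0696,.152))
for i in range(3):print(robot.get_obs()["ft_force"])
im=snap("scene"); cv2.imwrite("pics/p1.png",cv2.resize(im[100:290,130:350],None,fx=3,fy=3))
im=snap("wrist","pics/w1.png")
E
```

```text
pos [ 0.4709 -0.0686  0.1602] F [0.8  1.3  1.18] t 2.0667 w 0.0001
toolZ [0.145 0.989 0.   ] toolX [ 0.989 -0.145 -0.001] units [ 0.003  0.082 -0.01 ]
[0.80225842 1.30481113 1.17995554]
[0.80225842 1.30481113 1.17995554]
[0.80225842 1.30481113 1.17995554]
```

View pics/p1.png

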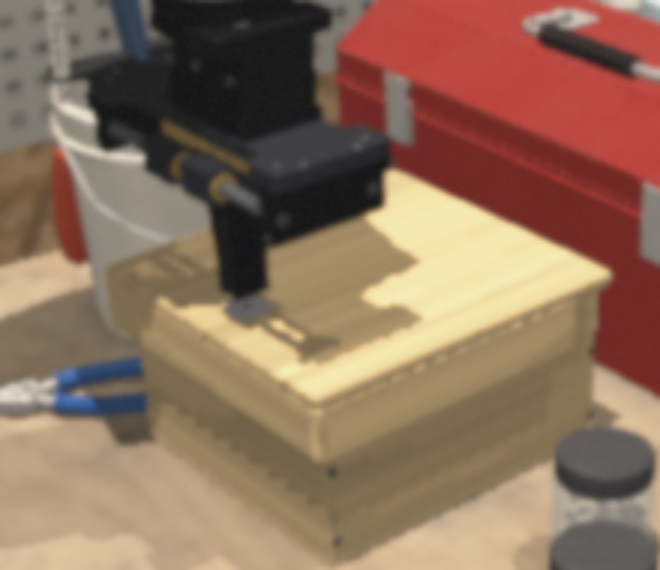

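View pics/w1.png

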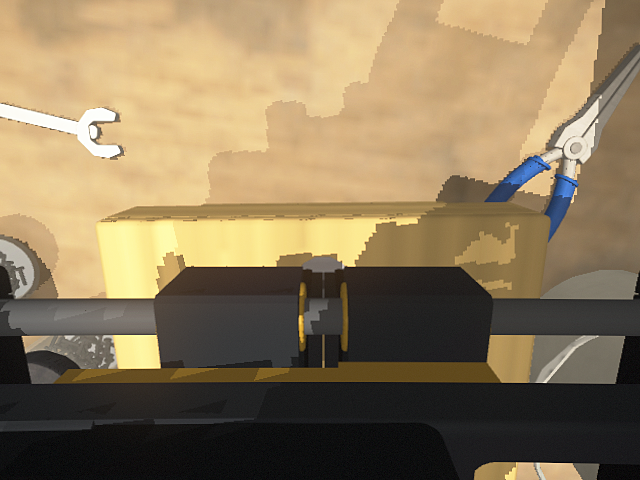

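{"method": "play_rows", "body": {"series": [[0,0,0.06,-0.01,0,0,0],[0,0,0.04,0,0,0,0],[0,0,0.02,0,0,0,0],[0,0,0,0,0,0,0],[0,0,0,0,0,0,0]]}}

```text
time: 2.58
position: [0.471, -0.0698, 0.1486]
tool_rot: [0.705, -0.051, 0.052, -0.705]
ft_force: [1.4, -0.7, 3.1]
grip_width: 0.0004
```

{"method": "play_rows", "body": {"series": [[0,0,0.01,0,0,0,0],[0,0,0,0,0,0,0],[0,0,0,0,0,0,0]]}}

```text
time: 2.83
position: [0.4709, -0.0698, 0.1477]
tool_rot: [0.705, -0.051, 0.052, -0.705]
ft_force: [0.6, -0.1, 2.6]
grip_width: 0.0003
```

{"method": "play_rows", "body": {"series": [[0,0,0.01,0,0,0,0],[0,0,0,0,0,0,0],[0,0,0,0,0,0,0]]}}

```text
time: 3.08
position: [0.4709, -0.0698, 0.1466]
tool_rot: [0.705, -0.051, 0.052, -0.705]
ft_force: [0.6, -0.1, 2.5]
grip_width: 0.0006
```

{"method": "play_rows", "body": {"series": [[0,0,0.01,0,0,0,0],[0,0,0,0,0,0,0],[0,0,0,0,0,0,0]]}}

```text
time: 3.33
position: [0.4709, -0.0697, 0.1455]
tool_rot: [0.705, -0.051, 0.052, -0.705]
ft_force: [1.1, -0.3, 2.4]
grip_width: 0.0005
```

{"method": "play_rows", "body": {"series": [[0,0,0.007,0,0,0,0],[0,0,0,0,0,0,0],[0,0,0,0,0,0,0]]}}

```text
time: 3.58
position: [0.4708, -0.0698, 0.1448]
tool_rot: [0.705, -0.051, 0.052, -0.705]
ft_force: [1.3, 0.2, 2.4]
grip_width: 0.0003
```

{"method": "play_rows", "body": {"series": [[0,0,0.008,0,0,0,0],[0,0,0,0,0,0,0],[0,0,0,0,0,0,0]]}}

```text
time: 3.83
position: [0.4708, -0.0698, 0.144]
tool_rot: [0.705, -0.051, 0.052, -0.705]
ft_force: [1.3, -0.5, 2.2]
grip_width: 0.0004
```

{"method": "play_rows", "body": {"series": [[0,0,0.008,0,0,0,0],[0,0,0,0,0,0,0],[0,0,0,0,0,0,0]]}}

```text
time: 4.08
position: [0.4708, -0.0697, 0.1432]
tool_rot: [0.705, -0.051, 0.052, -0.705]
ft_force: [1.6, -0.5, 2.0]
grip_width: 0.001
```

{"method": "play_rows", "body": {"series": [[0,0,0.008,0,0,0,0],[0,0,0,0,0,0,0],[0,0,0,0,0,0,0]]}}

```text
time: 4.33
position: [0.4708, -0.0697, 0.1424]
tool_rot: [0.705, -0.051, 0.052, -0.705]
ft_force: [1.7, -0.5, 2.0]
grip_width: 0.0006
```

{"method": "play_rows", "body": {"series": [[0,0,0.008,0,0,0,0],[0,0,0,0,0,0,0],[0,0,0,0,0,0,0]]}}

```text
time: 4.58
position: [0.4707, -0.0697, 0.1416]
tool_rot: [0.705, -0.051, 0.051, -0.705]
ft_force: [0.7, 0.2, 2.6]
grip_width: 0.0003
```

{"method": "play_rows", "body": {"series": [[0,0,0.008,0,0,0,0],[0,0,0,0,0,0,0],[0,0,0,0,0,0,0]]}}

```text
time: 4.83
position: [0.4707, -0.0697, 0.1408]
tool_rot: [-0.705, 0.052, -0.051, 0.705]
ft_force: [1.0, -0.3, 3.0]
grip_width: 0.0005
```

{"method": "play_rows", "body": {"series": [[0,0,0.008,0,0,0,0],[0,0,0,0,0,0,0],[0,0,0,0,0,0,0]]}}

```text
time: 5.08
position: [0.4707, -0.0697, 0.14]
tool_rot: [-0.705, 0.052, -0.051, 0.705]
ft_force: [1.2, -0.6, 2.3]
grip_width: 0.0004
```

{"method": "play_rows", "body": {"series": [[0,0,0.008,0,0,0,0],[0,0,0,0,0,0,0],[0,0,0,0,0,0,0]]}}

```text
time: 5.33
position: [0.4707, -0.0697, 0.1392]
tool_rot: [0.705, -0.052, 0.051, -0.705]
ft_force: [0.9, 0.6, 2.5]
grip_width: 0.0004
```

{"method": "play_rows", "body": {"series": [[0,0,0.008,0,0,0,0],[0,0,0,0,0,0,0],[0,0,0,0,0,0,0]]}}

```text
time: 5.58
position: [0.4707, -0.0697, 0.1384]
tool_rot: [-0.705, 0.052, -0.051, 0.705]
ft_force: [0.6, 0.0, 2.1]
grip_width: 0.0007
```

{"method": "play_rows", "body": {"series": [[0,0,0.008,0,0,0,0],[0,0,0,0,0,0,0],[0,0,0,0,0,0,0]]}}

```text
time: 5.83
position: [0.4707, -0.0697, 0.1376]
tool_rot: [0.705, -0.052, 0.051, -0.705]
ft_force: [0.9, 0.4, 3.1]
grip_width: 0.0008
```

{"method": "play_rows", "body": {"series": [[0,0,0.008,0,0,0,0],[0,0,0,0,0,0,0],[0,0,0,0,0,0,0]]}}

```text
time: 6.08
position: [0.4707, -0.0697, 0.1368]
tool_rot: [-0.705, 0.052, -0.051, 0.705]
ft_force: [1.2, -1.2, 3.9]
grip_width: 0.0006
```

{"method": "play_rows", "body": {"series": [[0,0,0.005,0,0,0,0],[0,0,0,0,0,0,0],[0,0,0,0,0,0,0]]}}

```text
time: 6.33
position: [0.4707, -0.0697, 0.1363]
tool_rot: [0.705, -0.051, 0.051, -0.705]
ft_force: [0.2, -0.5, 2.8]
grip_width: 0.0002
```

{"method": "play_rows", "body": {"series": [[0,0,0.008,0,0,0,0],[0,0,0,0,0,0,0],[0,0,0,0,0,0,0]]}}

```text
time: 6.58
position: [0.4707, -0.0697, 0.1355]
tool_rot: [0.705, -0.051, 0.052, -0.705]
ft_force: [0.8, -0.8, 2.0]
grip_width: 0.0002
```

{"method": "play_rows", "body": {"series": [[0,0,0.008,0,0,0,0],[0,0,0,0,0,0,0],[0,0,0,0,0,0,0]]}}

```text
time: 6.83
position: [0.4707, -0.0697, 0.1347]
tool_rot: [-0.705, 0.051, -0.052, 0.705]
ft_force: [1.3, -1.0, 3.0]
grip_width: 0.0002
```

{"method": "play_rows", "body": {"series": [[0,0,0.008,0,0,0,0],[0,0,0,0,0,0,0],[0,0,0,0,0,0,0]]}}

```text
time: 7.08
position: [0.4707, -0.0697, 0.1339]
tool_rot: [-0.705, 0.051, -0.051, 0.705]
ft_force: [0.9, 0.2, 2.7]
grip_width: 0.0006
```

{"method": "play_rows", "body": {"series": [[0,0,0.008,0,0,0,0],[0,0,0,0,0,0,0],[0,0,0,0,0,0,0]]}}

```text
time: 7.33
position: [0.4708, -0.0697, 0.1331]
tool_rot: [-0.705, 0.051, -0.051, 0.705]
ft_force: [0.8, 0.3, 3.0]
grip_width: 0.0004
```

{"method": "play_rows", "body": {"series": [[0,0,0.008,0,0,0,0],[0,0,0,0,0,0,0],[0,0,0,0,0,0,0]]}}

```text
time: 7.58
position: [0.4708, -0.0697, 0.1324]
tool_rot: [0.705, -0.051, 0.052, -0.705]
ft_force: [1.9, -0.6, 2.6]
grip_width: 0.0006
```

{"method": "play_rows", "body": {"series": [[0,0,0.008,0,0,0,0],[0,0,0,0,0,0,0],[0,0,0,0,0,0,0]]}}

```text
time: 7.83
position: [0.4708, -0.0697, 0.1316]
tool_rot: [0.705, -0.051, 0.052, -0.705]
ft_force: [1.1, -0.7, 4.9]
grip_width: 0.0003
```

Depth is about 17 mm and the force is rising.

{"method": "play_rows", "body": {"series": [[0,0,0.004,0,0,0,0],[0,0,0,0,0,0,0],[0,0,0,0,0,0,0]]}}

```text
time: 8.08
position: [0.4709, -0.0697, 0.1313]
tool_rot: [0.705, -0.051, 0.052, -0.705]
ft_force: [0.3, -0.5, 5.0]
grip_width: 0.0004
```

{"method": "play_rows", "body": {"series": [[0,0,0.004,0,0,0,0],[0,0,0,0,0,0,0],[0,0,0,0,0,0,0]]}}

```text
time: 8.33
position: [0.4708, -0.0697, 0.131]
tool_rot: [0.705, -0.051, 0.052, -0.705]
ft_force: [2.5, -0.3, 7.0]
grip_width: 0.0002
```

{"method": "play_rows", "body": {"series": [[0,0,0.003,0,0,0,0],[0,0,0,0,0,0,0],[0,0,0,0,0,0,0]]}}

```text
time: 8.58
position: [0.4708, -0.0697, 0.1308]
tool_rot: [0.705, -0.051, 0.052, -0.705]
ft_force: [0.5, -0.8, 6.4]
grip_width: 0.0009
```

{"method": "play_rows", "body": {"series": [[0,0,0.003,0,0,0,0],[0,0,0,0,0,0,0],[0,0,0,0,0,0,0]]}}

```text
time: 8.83
position: [0.4709, -0.0697, 0.1306]
tool_rot: [0.705, -0.051, 0.052, -0.705]
ft_force: [0.7, -0.2, 8.5]
grip_width: 0.0007
```

{"method": "play_rows", "body": {"series": [[0,0,-0.2,0,0,0,0],[0,0,-0.3,0,0,0,0],[0,0,-0.3,-0.1,0,0,0],[0,0,-0.3,-0.25,0,0,0],[0,0,-0.3,-0.25,0,0,0],[0.5,0,-0.3,-0.25,0,0,0],[1,0,-0.2,-0.3,0,0,0],[1,0,0,-0.35,0,0,0],[1,0,0,-0.35,0,0,0],[1,0,0,-0.35,0,0,0],[1,0,0,-0.35,0,0,0],[1,0,0,-0.35,0,0,0]]}}

```text
time: 9.83
position: [0.4271, -0.3571, 0.319]
tool_rot: [-0.704, 0.053, -0.051, 0.706]
ft_force: [0.3, -0.3, -0.3]
grip_width: 0.0392
```

{"method": "play_rows", "body": {"series": [[1,0,0,-0.2,0,0,0],[1,0,0,0,0,0,0],[1,0,0,0,0,0,0],[1,0,0,0,0,0,0],[1,0,0,0,0,0,0],[1,0,0,0,0,0,0]]}}

```text
time: 10.33
position: [0.4258, -0.3748, 0.32]
tool_rot: [-0.705, 0.051, -0.051, 0.706]
ft_force: [-0.1, -0.0, 0.5]
grip_width: 0.0787
```

```bash
python3 - <<'E'
from h import *
to((.522,-.434,.2))
snap("scene","pics/s2.png"); print(robot.get_obs()["position"]); np.save("wp.npy",eyes.camera_params("wrist"),allow_pickle=True)
im=snap("wrist","pics/w2.png")
E
```

```text
pos [ 0.4258 -0.3748  0.32  ] F [-0.07 -0.05  0.49] t 10.3333 w 0.0787
toolZ [0.144 0.99  0.001] toolX [ 0.99  -0.144 -0.001] units [ 1.038  1.199 -0.449]
[ 0.42591278 -0.37500313  0.32018685]
```

View pics/s2.png

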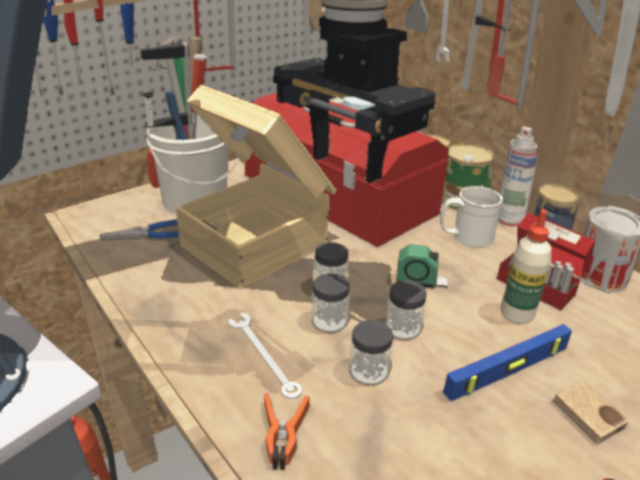

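View pics/w2.png

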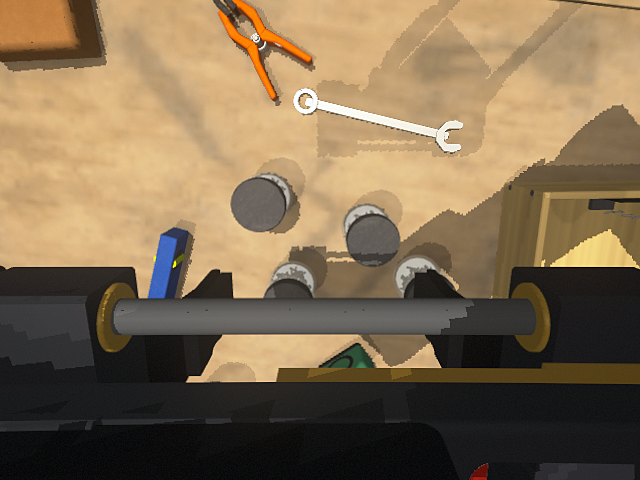

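Scene: the lid is swinging up. Wrist view: jar tops at (260,203) and (372,238), with the target partly hidden at (290,290). I use the two clear tops to check the scene camera's estimates.

```bash
python3 - <<'E'
from h import *
p=np.load("wp.npy",allow_pickle=True).item()
im=cv2.imread("pics/w2.png"); g=im.max(axis=2)
for b in ((225,165,295,240),(340,200,405,270)):
    x0,y0,x1,y1=b; m=(g[y0:y1,x0:x1]<105).astype(np.uint8); m=cv2.morphologyEx(m,cv2.MORPH_OPEN,np.ones((5,5)))
    c=max(cv2.findContours(m,0,1)[0],key=cv2.contourArea); (u,v),r=cv2.minEnclosingCircle(c)
    print(u+x0,v+y0,r,onz(p,(u+x0,v+y0),.076).round(4))
print("C",[onz(p,(290,v),.076).round(4) for v in (276,278,280)], "back edge")
cv2.imwrite("pics/w2c.png",cv2.resize(im[240:310,230:460],None,fx=3.4,fy=3.4))
ps=eyes.camera_params("scene"); sd=eyes.camera_params("side")
for t,uv in (("D",(371.5,334)),("B",(330.5,284.5)),("C",(407.5,292)),("A",(331,253))): print(t,onz(ps,uv,.076).round(4))
E
```

```text
292.5 198.0 5.2202534675598145 [ 0.4109 -0.4026  0.076 ]
372.2675018310547 240.55358505249023 26.848264694213867 [ 0.4664 -0.3281  0.076 ]
C [array([ 0.4925, -0.4187,  0.076 ]), array([ 0.4948, -0.419 ,  0.076 ]), array([ 0.497 , -0.4194,  0.076 ])] back edge
D [ 0.4098 -0.4425  0.076 ]
B [ 0.4648 -0.3319  0.076 ]
C [ 0.5227 -0.4321  0.076 ]
A [ 0.5346 -0.2804  0.076 ]
```

View pics/w2c.png

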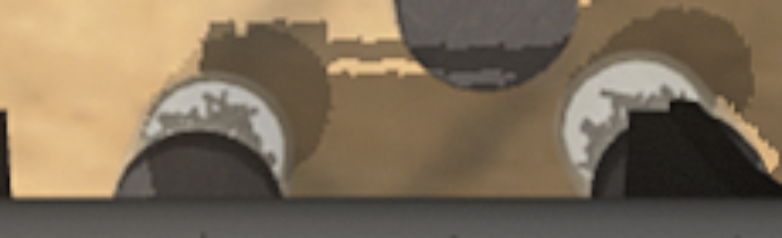

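{"method": "play_rows", "body": {"series": [[1,0.2,0,-0.15,0,0,0],[1,0.2,0,-0.15,0,0,0],[1,0.1,0,-0.15,0,0,0],[1,0,0,0,0,0,0],[1,0,0,0,0,0,0],[1,0,0,0,0,0,0]]}}

```text
time: 10.93
position: [0.4682, -0.4269, 0.3199]
tool_rot: [-0.705, 0.052, -0.051, 0.706]
ft_force: [0.2, -0.4, -0.1]
grip_width: 0.0868
```

```bash
python3 - <<'E'
from h import *
p=eyes.camera_params("wrist"); im=snap("wrist","pics/w3.png"); np.save("wp.npy",p,allow_pickle=True)
to((.524,-.429,.2))
g=im.max(axis=2)
u,v=proj(p,[.524,-.429,.076])[0]; print(u,v)
x0,y0=int(u)-38,int(v)-38; m=(g[y0:y0+76,x0:x0+76]<105).astype(np.uint8); m=cv2.morphologyEx(m,cv2.MORPH_OPEN,np.ones((5,5)))
c=max(cv2.findContours(m,0,1)[0],key=cv2.contourArea); (a,b),r=cv2.minEnclosingCircle(c)
print(a+x0,b+y0,r,onz(p,(a+x0,b+y0),.076).round(4))
E
```

```text
pos [ 0.4681 -0.4268  0.32  ] F [-0.51  0.17 -0.21] t 10.9833 w 0.087
toolZ [0.145 0.989 0.001] toolX [ 0.989 -0.145 -0.001] units [0.557 1.2   0.058]
327.26715739782395 261.30331568895605
328.8113327026367 261.08878326416016 26.71860694885254 [ 0.524  -0.4274  0.076 ]
```

View pics/w3.png

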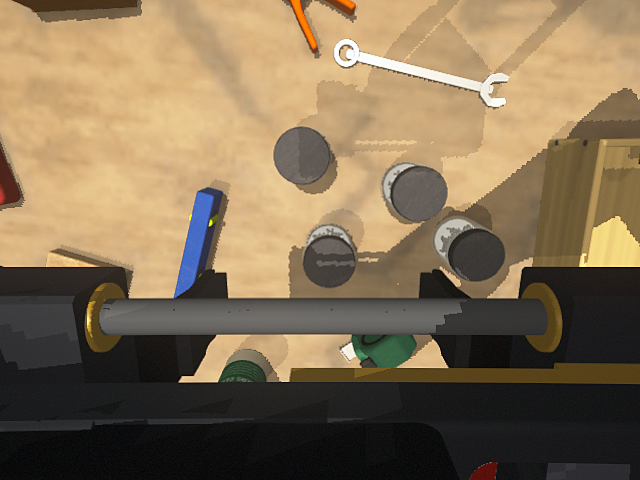

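Wrist view shows the target jar clear at (329,261), which puts it at (0.524, -0.427). Descending over it now.

{"method": "play_rows", "body": {"series": [[1,0.19,0,0.01,0,0,0],[1,0.19,0,0.02,0,0,0],[1,0.18,0,0.03,0,0,0],[1,0,0.35,0,0,0,0],[1,0,0.35,0,0,0,0],[1,0,0.35,0,0,0,0],[1,0,0.35,0,0,0,0],[1,0,0.2,0,0,0,0],[1,0,0,0,0,0,0],[1,0,0,0,0,0,0]]}}

```text
time: 11.82
position: [0.5242, -0.4293, 0.1595]
tool_rot: [-0.704, 0.052, -0.051, 0.706]
ft_force: [1.7, -0.1, 0.4]
grip_width: 0.087
```

```bash
python3 - <<'E'
from h import *
to((.524,-.428,.048))
im=snap("side"); cv2.imwrite("pics/d3.png",cv2.resize(im[150:400,220:450],None,fx=2.5,fy=2.5))
E
```

```text
pos [ 0.5242 -0.4293  0.1595] F [ 1.72 -0.14  0.35] t 11.8167 w 0.087
toolZ [0.145 0.989 0.002] toolX [ 0.989 -0.145 -0.002] units [-1.000e-03  1.115e+00  1.000e-02]
```

View pics/d3.png

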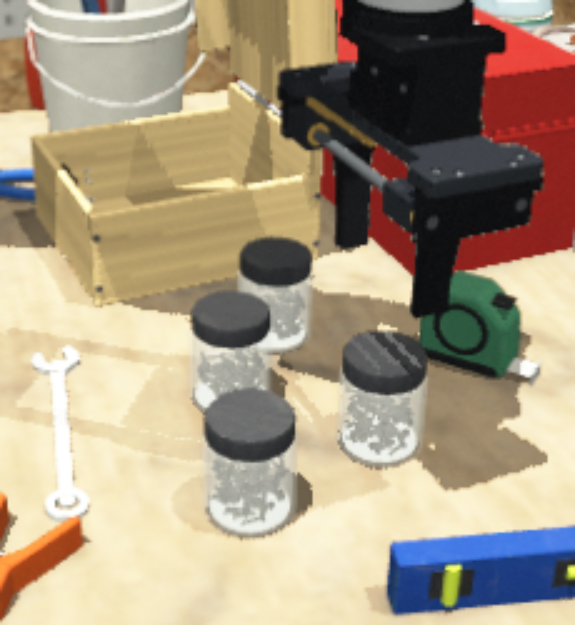

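{"method": "play_rows", "body": {"series": [[1,0,0.2,0.01,0,0,0],[1,0,0.2,0,0,0,0],[1,0,0.1,0,0,0,0],[1,0,0.1,0,0,0,0]]}}

```text
time: 12.2
position: [0.5258, -0.4301, 0.1017]
tool_rot: [0.706, -0.051, 0.052, -0.704]
ft_force: [-0.8, 0.7, -0.1]
grip_width: 0.0873
```

{"method": "play_rows", "body": {"series": [[1,0,0.17,0,0,0,0],[1,0,0.17,0,0,0,0],[1,0,0.17,0,0,0,0],[1,0,0,0,0,0,0],[1,0,0,0,0,0,0]]}}

```text
time: 12.62
position: [0.5252, -0.4295, 0.0495]
tool_rot: [0.705, -0.051, 0.051, -0.705]
ft_force: [0.2, 0.1, 0.9]
grip_width: 0.0869
```

{"method": "play_rows", "body": {"series": [[0,0,0,0,0,0,0],[0,0,0,0,0,0,0],[0,0,0,0,0,0,0],[0,0,0,0,0,0,0],[0,0,0,0,0,0,0],[0,0,0,0,0,0,0],[0,0,0,0,0,0,0],[0,0,0,0,0,0,0]], "grip_force": 20}}

```text
time: 13.28
position: [0.5252, -0.4292, 0.0498]
tool_rot: [-0.705, 0.051, -0.052, 0.705]
ft_force: [-1.2, 2.6, 4.6]
grip_width: 0.0576
```

```bash
python3 - <<'E'
from h import *
to((.524,-.428,.048))
im=snap("side"); cv2.imwrite("pics/d4.png",cv2.resize(im[150:400,220:450],None,fx=2.5,fy=2.5))
E
```

```text
pos [ 0.5252 -0.4292  0.0498] F [-1.25  2.57  4.64] t 13.2833 w 0.0576
toolZ [0.145 0.989 0.   ] toolX [ 0.989 -0.145  0.   ] units [-0.014  0.018  0.01 ]
```

View pics/d4.png

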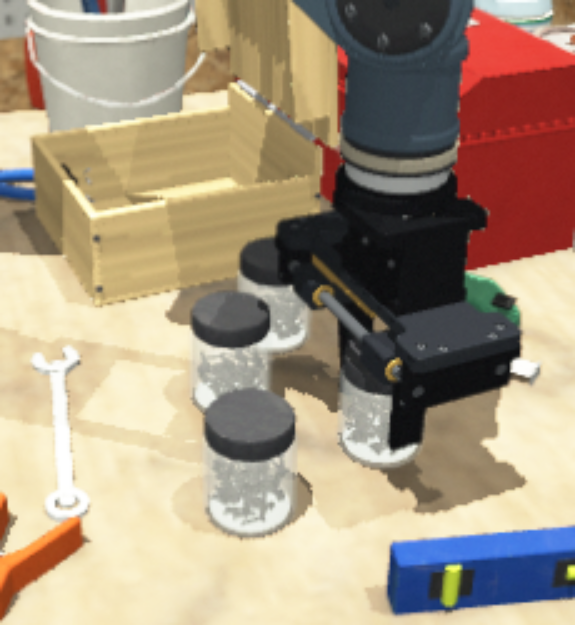

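{"method": "play_rows", "body": {"series": [[0,0,-0.1,0,0,0,0],[0,0,-0.2,0,0,0,0],[0,0,-0.3,0,0,0,0],[0,0,-0.3,0,0,0,0],[0,0,-0.3,0,0,0,0],[0,0,-0.3,0,0,0,0],[0,0,-0.2,0,0,0,0],[0,0,0,0,0,0,0],[0,0,0,0,0,0,0]]}}

```text
time: 14.08
position: [0.5251, -0.4298, 0.2198]
tool_rot: [0.706, -0.051, 0.052, -0.705]
ft_force: [0.6, 0.3, -3.2]
grip_width: 0.0581
```

```bash
python3 - <<'E'
from h import *
to((.547,-.0807,.2))
print(robot.get_obs()["q"].round(2))
im=snap("side"); cv2.imwrite("pics/d5.png",im[0:400,100:500])
E
```

```text
pos [ 0.5251 -0.4298  0.2198] F [ 0.65  0.28 -3.24] t 14.0833 w 0.0581
toolZ [ 0.145  0.989 -0.002] toolX [ 0.989 -0.145  0.001] units [-0.291  0.192  3.486]
[-0.85  0.63  1.32 -0.    1.19 -2.27]
```

View pics/d5.png

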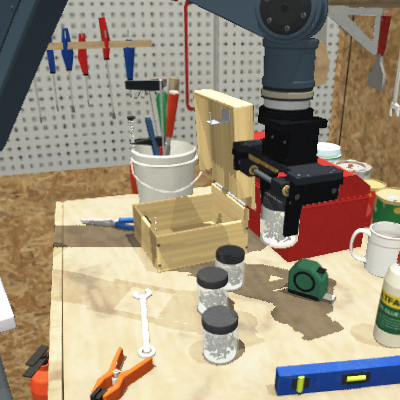

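{"method": "play_rows", "body": {"series": [[0,-0.15,0,0.15,0,0,0],[0,-0.14,0,0.25,0,0,0],[0,0,0,0.32,0,0,0],[0,0,0,0.35,0,0,0],[0,0,0,0.35,0,0,0],[0,0,0,0.35,0,0,0],[0,0,0,0.35,0,0,0],[0,0,0,0.35,0,0,0],[0,0,0,0.32,0,0,0],[0,0,0,0.3,0,0,0],[0,0,0,0.25,0,0,0],[0,0,0,0.14,0,0,0]]}}

```text
time: 15.13
position: [0.5449, -0.0773, 0.2164]
tool_rot: [-0.704, 0.053, -0.049, 0.706]
ft_force: [0.1, -0.5, -2.2]
grip_width: 0.058
```

{"method": "play_rows", "body": {"series": [[0,0,0,0,0,0,0],[0,0,0,0,0,0,0],[0,0,0,0,0,0,0]]}}

```text
time: 15.38
position: [0.5461, -0.0812, 0.2176]
tool_rot: [-0.705, 0.053, -0.05, 0.705]
ft_force: [0.1, -0.4, -2.3]
grip_width: 0.0575
```

```bash
python3 - <<'E'
from h import *
to((.547,-.0807,.062))
im=snap("side"); cv2.imwrite("pics/d6.png",cv2.resize(im[0:300,150:450],None,fx=2,fy=2))
im=snap("wrist","pics/w6.png")
E
```

```text
pos [ 0.5461 -0.0812  0.2176] F [ 0.11 -0.38 -2.31] t 15.3833 w 0.0575
toolZ [ 0.145  0.989 -0.   ] toolX [ 0.989 -0.145 -0.003] units [0.012 1.556 0.006]
```

View pics/d6.png

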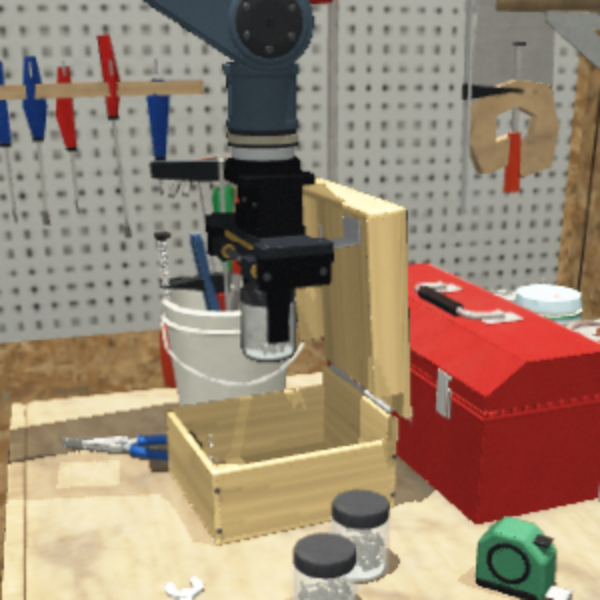

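View pics/w6.png

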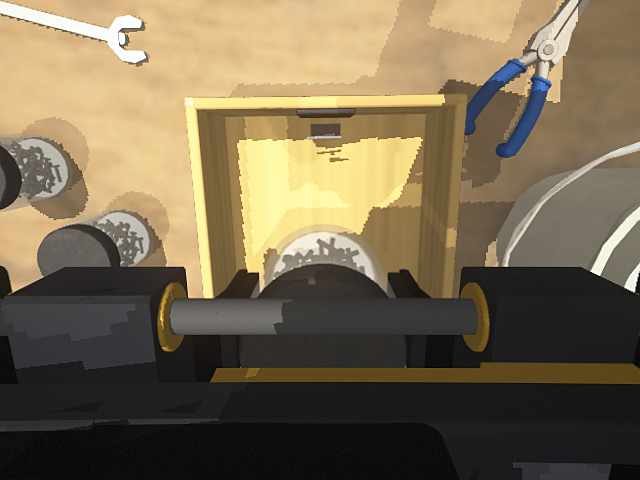

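{"method": "play_rows", "body": {"series": [[0,0,0.15,0,0,0,0],[0,0,0.25,0,0,0,0],[0,0,0.25,0,0,0,0],[0,0,0.2,0,0,0,0],[0,0,0,0,0,0,0],[0,0,0,0,0,0,0]]}}

```text
time: 15.98
position: [0.5462, -0.0816, 0.1332]
tool_rot: [-0.705, 0.053, -0.051, 0.705]
ft_force: [0.8, 0.3, -1.3]
grip_width: 0.0577
```

```bash
python3 - <<'E'
from h import *
to((.547,-.0807,.062))
im=snap("side"); cv2.imwrite("pics/d7.png",cv2.resize(im[0:300,150:450],None,fx=2,fy=2))
E
```

```text
pos [ 0.5462 -0.0816  0.1332] F [ 0.81  0.3  -1.3 ] t 15.9833 w 0.0577
toolZ [0.147 0.989 0.   ] toolX [ 0.989 -0.147 -0.003] units [0.009 0.712 0.01 ]
```

View pics/d7.png

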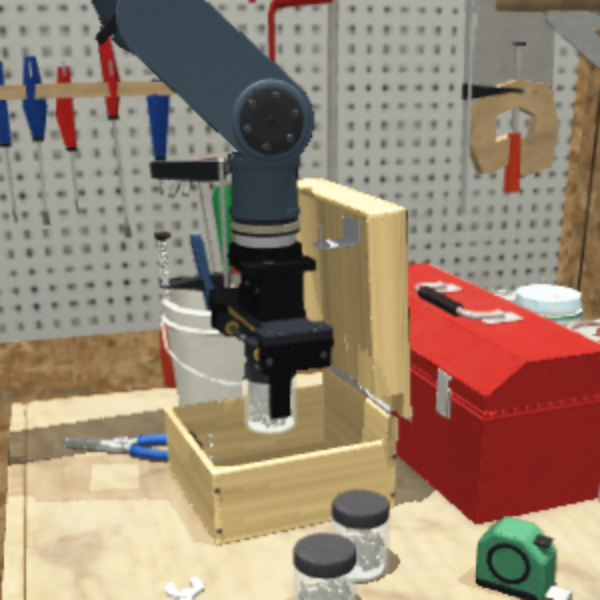

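Clearance between the wrist and the striker looks slim, so I shift about 8 mm forward before the last descent.

{"method": "play_rows", "body": {"series": [[0,-0.08,0,0.01,0,0,0],[0,0,0.2,0,0,0,0],[0,0,0.2,0,0,0,0],[0,0,0.18,0,0,0,0],[0,0,0.08,0,0,0,0],[0,0,0,0,0,0,0],[0,0,0,0,0,0,0]]}}

```text
time: 16.62
position: [0.5395, -0.0789, 0.069]
tool_rot: [0.705, -0.051, 0.052, -0.705]
ft_force: [0.8, -0.7, -2.2]
grip_width: 0.0572
```

{"method": "play_rows", "body": {"series": [[0,0,0.03,0,0,0,0],[0,0,0,0,0,0,0],[0,0,0,0,0,0,0]]}}

```text
time: 16.87
position: [0.5396, -0.0789, 0.066]
tool_rot: [0.705, -0.051, 0.052, -0.705]
ft_force: [-0.2, -0.3, -3.1]
grip_width: 0.058
```

{"method": "play_rows", "body": {"series": [[0,0,0.02,0,0,0,0],[0,0,0,0,0,0,0],[0,0,0,0,0,0,0]]}}

```text
time: 17.12
position: [0.5391, -0.0787, 0.0632]
tool_rot: [0.705, -0.051, 0.051, -0.705]
ft_force: [-0.7, 0.3, -2.9]
grip_width: 0.0579
```

{"method": "play_rows", "body": {"series": [[0,0,0.03,0,0,0,0],[0,0,0,0,0,0,0],[0,0,0,0,0,0,0]]}}

```text
time: 17.37
position: [0.5389, -0.0787, 0.0599]
tool_rot: [-0.705, 0.052, -0.051, 0.705]
ft_force: [-0.1, 0.1, -2.5]
grip_width: 0.0579
```

{"method": "play_rows", "body": {"series": [[0,0,0.01,0,0,0,0],[0,0,0,0,0,0,0],[0,0,0,0,0,0,0]]}}

```text
time: 17.62
position: [0.5391, -0.0787, 0.0591]
tool_rot: [-0.705, 0.052, -0.051, 0.705]
ft_force: [-0.4, 1.3, -2.1]
grip_width: 0.0577
```

{"method": "play_rows", "body": {"series": [[0,0,0.01,0,0,0,0],[0,0,0,0,0,0,0],[0,0,0,0,0,0,0]]}}

```text
time: 17.87
position: [0.5391, -0.0787, 0.0581]
tool_rot: [-0.705, 0.052, -0.051, 0.705]
ft_force: [-1.1, -0.3, -2.6]
grip_width: 0.0575
```

{"method": "play_rows", "body": {"series": [[0,0,0.01,0,0,0,0],[0,0,0,0,0,0,0],[0,0,0,0,0,0,0]]}}

```text
time: 18.12
position: [0.5392, -0.0788, 0.0577]
tool_rot: [0.705, -0.051, 0.052, -0.705]
ft_force: [-1.5, 1.0, 4.4]
grip_width: 0.0576
```

Floor contact at TCP z 0.0577, which is 8 mm above bench height as expected. Releasing gently (partial opening, since the walls are clear) and rising.

{"method": "play_rows", "body": {"series": [[0.9,0,-0.005,0,0,0,0],[0.9,0,0,0,0,0,0],[0.9,0,0,0,0,0,0],[0.9,0,0,0,0,0,0],[0.9,0,0,0,0,0,0],[0.9,0,0,0,0,0,0]]}}

```text
time: 18.62
position: [0.5392, -0.0787, 0.0576]
tool_rot: [-0.705, 0.051, -0.051, 0.705]
ft_force: [-0.7, 0.2, 0.1]
grip_width: 0.0776
```

{"method": "play_rows", "body": {"series": [[0.9,0,-0.1,0,0,0,0],[0.9,0,-0.2,0,0,0,0],[0.9,0,-0.2,0,0,0,0],[0.9,0,-0.2,0,0,0,0],[0.9,0,-0.3,0,0,0,0],[0.9,0,-0.3,0,0,0,0],[0.9,0,-0.3,0,0,0,0],[0.9,0,-0.3,0,0,0,0],[0.9,0,0,0,0,0,0],[0.9,0,0,0,0,0,0]]}}

```text
time: 19.45
position: [0.54, -0.079, 0.2502]
tool_rot: [0.706, -0.05, 0.053, -0.705]
ft_force: [-0.2, -0.8, 0.1]
grip_width: 0.0784
```

```bash
python3 - <<'E'
from h import *
to((.547,-.0807,.062)); print(robot.get_obs()["q"].round(2))
im=snap("scene"); cv2.imwrite("pics/d8.png",cv2.resize(im[50:300,130:430],None,fx=2.5,fy=2.5))
im=snap("side"); cv2.imwrite("pics/d8s.png",cv2.resize(im[0:300,150:450],None,fx=2,fy=2))
im=snap("wrist","pics/w8.png")
E
```

```text
pos [ 0.54   -0.079   0.2502] F [-0.21 -0.81  0.05] t 19.45 w 0.0784
toolZ [ 0.145  0.989 -0.001] toolX [ 0.989 -0.145  0.005] units [ 0.061  1.883 -0.005]
[-0.35  0.42  1.63 -0.    1.09 -1.78]
```

View pics/d8.png

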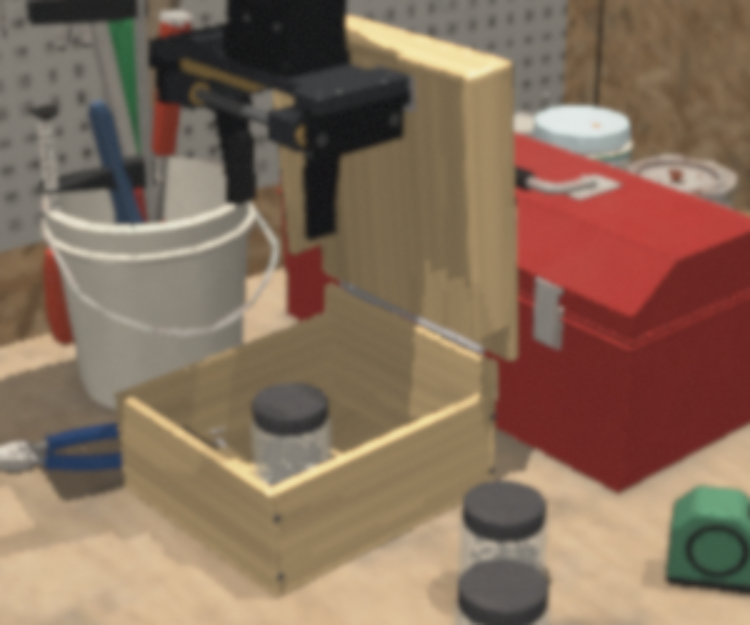

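View pics/d8s.png

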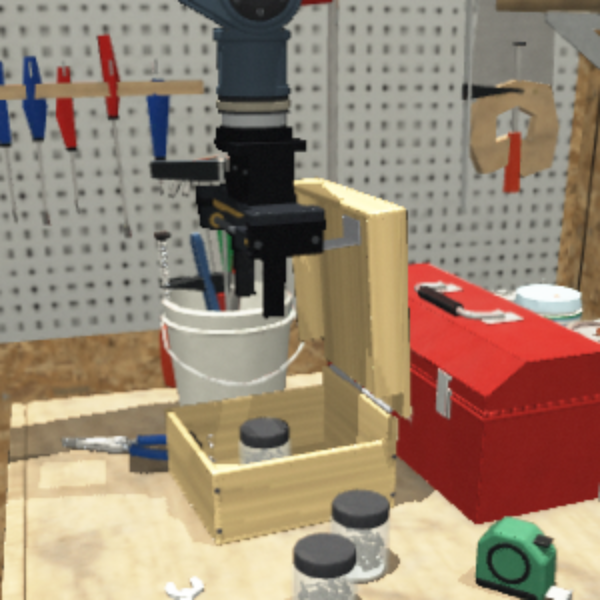

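View pics/w8.png

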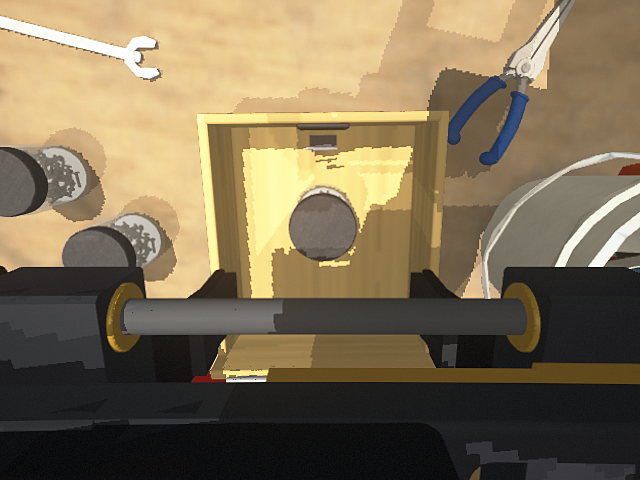

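Jar stands in the box at wrist pixel (323,228), clear of the catch, and the lid is upright. Next I go up and over, behind the lid, with the fingers closed.

{"method": "play_rows", "body": {"series": [[0,0,-0.3,0,0,0,0],[0,0,-0.3,0,0,0,0],[0,0,-0.3,0,0,0,0],[0,0,-0.3,0,0,0,0],[0,0,-0.3,0,0,0,0],[0,0,0,0,0,0,0],[0,0.25,0,0,0,0,0],[0,0.3,0,0,0,0,0],[0,0.3,0,0,0,0,0],[0,0.3,0,0,0,0,0],[0,0.3,0,0,0,0,0],[0,0.2,0,0,0,0,0]]}}

```text
time: 20.6
position: [0.7042, -0.1031, 0.394]
tool_rot: [-0.705, 0.053, -0.05, 0.706]
ft_force: [-0.1, -1.3, -0.1]
grip_width: 0.0064
```

{"method": "play_rows", "body": {"series": [[0,0,0,0,0,0,0],[0,0,0,0,0,0,0],[0,0,0,0,0,0,0]]}}

```text
time: 20.85
position: [0.7012, -0.1024, 0.3957]
tool_rot: [-0.705, 0.053, -0.05, 0.706]
ft_force: [-0.0, -0.6, -0.6]
grip_width: 0.0004
```

```bash
python3 - <<'E'
from h import *
to((.7035,-.1035,.32)); print(robot.get_obs()["q"].round(2))
im=snap("scene"); cv2.imwrite("pics/d9.png",cv2.resize(im[0:300,130:430],None,fx=2,fy=2))
im=snap("side"); cv2.imwrite("pics/d9s.png",cv2.resize(im[0:300,150:450],None,fx=2,fy=2))
np.save("wp.npy",eyes.camera_params("wrist"),allow_pickle=True)
im=snap("wrist","pics/w9.png")
E
```

```text
pos [ 0.7012 -0.1024  0.3957] F [-0.03 -0.64 -0.64] t 20.85 w 0.0004
toolZ [0.145 0.989 0.001] toolX [ 0.989 -0.145 -0.004] units [ 0.028  0.757 -0.008]
[-0.3   0.55  0.99 -0.    1.61 -1.73]
```

View pics/d9.png

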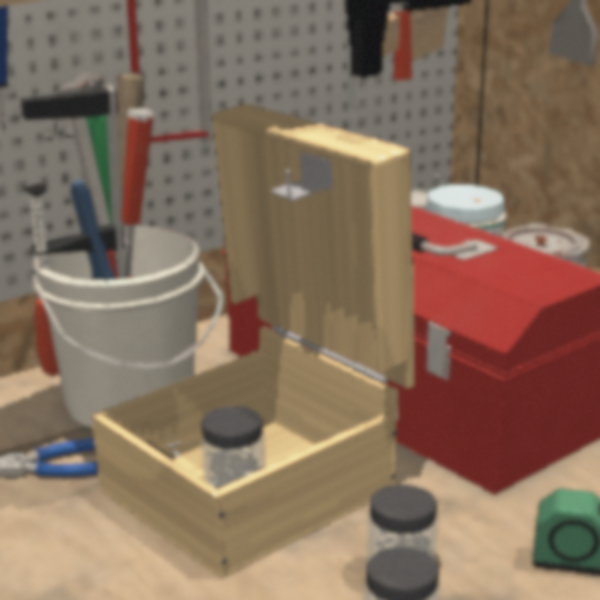

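View pics/d9s.png

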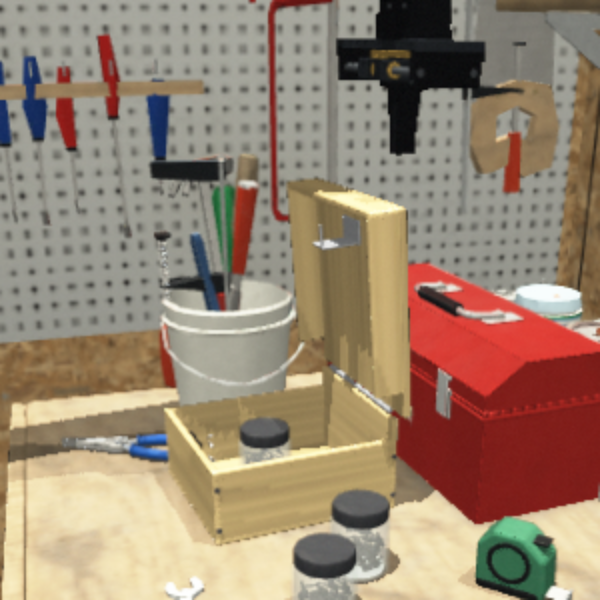

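View pics/w9.png

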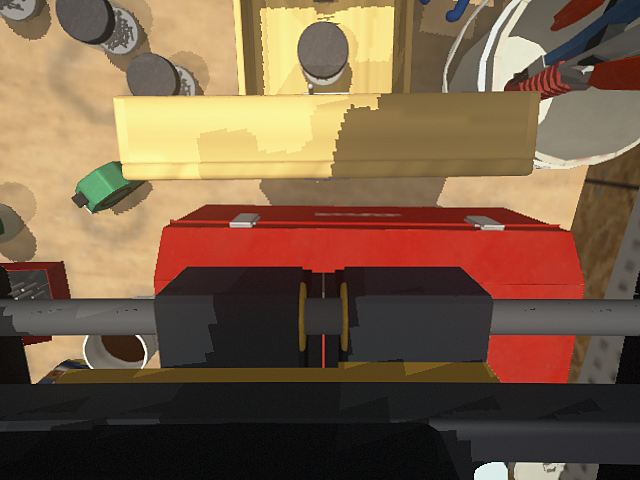

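```bash
python3 - <<'E'
from h import *
w=np.load("wp.npy",allow_pickle=True).item(); s=eyes.camera_params("scene"); d=eyes.camera_params("side")
H=np.array([.659,-.097,0])
for uv in ((325,178),(325,96),(325,162)):
    q=onz(w,uv,.335); print(uv,q.round(4),"rel hinge x",((q-H)@EX).round(4))
def tri(a,ua,b,ub):
    c1,d1=ray(a,ua);c2,d2=ray(b,ub);t=np.linalg.lstsq(np.c_[d1,-d2],c2-c1,rcond=None)[0]
    p1=c1+d1*t[0];p2=c2+d2*t[1];return ((p1+p2)/2).round(3),np.linalg.norm(p1-p2).round(3)
print("handle left", tri(s,(309,109),d,(359,144)))
print("handle right",tri(s,(372,124),d,(408,158)))
print("tooltop red", tri(s,(201,55),d,(150+248/2,185/2)))
print("tip px",proj(w,[.7012,-.1024,.3707]))
E
```

```text
(325, 178) [ 0.6535 -0.0934  0.335 ] rel hinge x -0.0059
(325, 96) [ 0.6139 -0.0877  0.335 ] rel hinge x -0.046
(325, 162) [ 0.6454 -0.0922  0.335 ] rel hinge x -0.0141
handle left (array([ 0.785, -0.031,  0.198]), np.float64(0.002))
handle right (array([ 0.836, -0.155,  0.184]), np.float64(0.003))
tooltop red (array([0.626, 0.11 , 0.317]), np.float64(0.005))
tip px [[320.95786085 291.47665082]]
```

{"method": "play_rows", "body": {"series": [[0,0,0.2,0,0,0,0],[0,0,0.2,0,0,0,0],[0,0,0.22,0,0,0,0],[0,-0.1,0,0,0,0,0],[0,-0.1,0,0,0,0,0],[0,0,0,0,0,0,0],[0,0,0,0,0,0,0]]}}

```text
time: 21.58
position: [0.6822, -0.0997, 0.3368]
tool_rot: [0.705, -0.051, 0.052, -0.705]
ft_force: [0.5, 0.1, 0.0]
grip_width: 0.0006
```

```bash
cat >> h.py <<'E'
H=np.array([.659,-.097,0])
def rel():
    o=robot.get_obs(); p=o["position"]; print("xrel",((p-H)@EX).round(4),"z",p[2].round(4),"F",o["ft_force"].round(1),"F.x",(o["ft_force"]@EX).round(1),"t",o["time"].__round__(2))
E
python3 - <<'E'
from h import *
rel()
r=.195
for t in np.linspace(1.5,0,7):
    c=np.array([-r*np.cos(t)+.01*np.sin(t)+.01, .113+r*np.sin(t)+.01*np.cos(t)+.025]); print(round(t,2),c.round(4))
im=snap("side"); cv2.imwrite("pics/d10s.png",cv2.resize(im[0:300,150:450],None,fx=2,fy=2))
E
```

```text
xrel 0.0233 z 0.3368 F [0.5 0.1 0. ] F.x 0.4 t 21.58
1.5 [0.0062 0.3332]
1.25 [-0.042   0.3262]
1.0 [-0.0869  0.3075]
0.75 [-0.1259  0.2782]
0.5 [-0.1563  0.2403]
0.25 [-0.1765  0.1959]
0.0 [-0.185  0.148]
```

View pics/d10s.png

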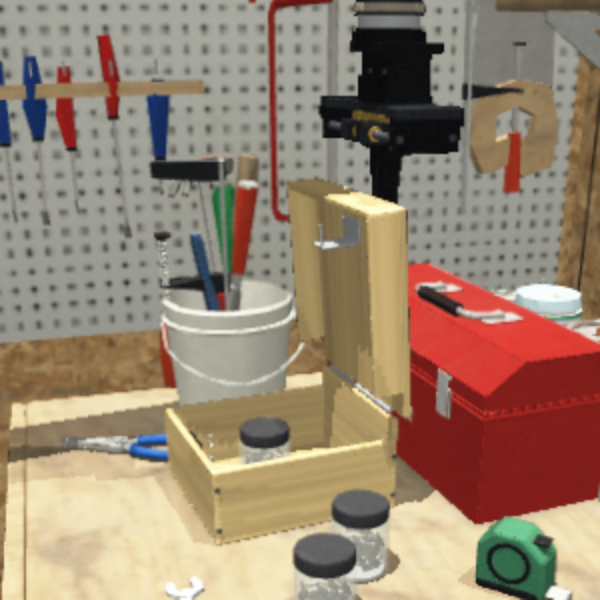

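The finger is behind the lid and clear of the toolbox. Now a slow approach to contact.

{"method": "play_rows", "body": {"series": [[0,-0.02,0,0,0,0,0],[0,-0.02,0,0,0,0,0],[0,-0.02,0,0,0,0,0],[0,-0.02,0,0,0,0,0],[0,-0.02,0,0,0,0,0],[0,-0.02,0.01,0,0,0,0],[0,-0.02,0.01,0,0,0,0],[0,-0.02,0.01,0,0,0,0],[0,-0.02,0.01,0,0,0,0],[0,-0.02,0,0,0,0,0],[0,-0.02,0,0,0,0,0],[0,-0.02,0,0,0,0,0]]}}

```text
time: 22.63
position: [0.6587, -0.0963, 0.3315]
tool_rot: [0.705, -0.051, 0.052, -0.705]
ft_force: [0.5, -0.1, -1.0]
grip_width: 0.0001
```

{"method": "play_rows", "body": {"series": [[0,-0.03,0,0,0,0,0],[0,-0.03,0,0,0,0,0],[0,-0.03,0,0,0,0,0],[0,-0.03,0.01,0,0,0,0],[0,-0.03,0.01,0,0,0,0],[0,-0.03,0.01,0,0,0,0]]}}

```text
time: 23.13
position: [0.6409, -0.0937, 0.3289]
tool_rot: [0.705, -0.051, 0.052, -0.705]
ft_force: [1.4, -0.2, 0.1]
grip_width: 0.0003
```

```bash
python3 - <<'E'
from h import *
rel()
im=snap("side"); cv2.imwrite("pics/d11s.png",cv2.resize(im[0:300,150:450],None,fx=2,fy=2))
E
```

```text
xrel -0.0184 z 0.3289 F [ 1.4 -0.2  0.1] F.x 1.4 t 23.13
```

View pics/d11s.png

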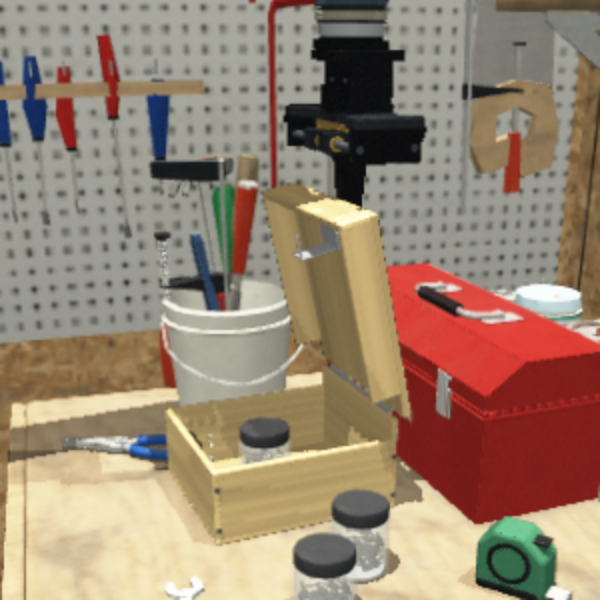

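{"method": "play_rows", "body": {"series": [[0,-0.043,0.008,0,0,0,0],[0,-0.043,0.008,0,0,0,0],[0,-0.043,0.008,0,0,0,0],[0,-0.043,0.008,0,0,0,0],[0,-0.043,0.01,0,0,0,0],[0,-0.043,0.01,0,0,0,0],[0,-0.043,0.012,0,0,0,0],[0,-0.043,0.012,0,0,0,0],[0,-0.043,0.014,0,0,0,0],[0,-0.043,0.014,0,0,0,0],[0,-0.043,0.016,0,0,0,0],[0,-0.043,0.016,0,0,0,0]]}}

```text
time: 24.18
position: [0.5896, -0.0861, 0.3149]
tool_rot: [-0.705, 0.051, -0.052, 0.705]
ft_force: [1.6, -0.6, -0.3]
grip_width: 0.0007
```

```bash
python3 - <<'E'
from h import *
rel()
E
```

```text
xrel -0.0702 z 0.3149 F [ 1.6 -0.6 -0.3] F.x 1.6 t 24.18
```

{"method": "play_rows", "body": {"series": [[0,-0.048,0.022,0,0,0,0],[0,-0.048,0.022,0,0,0,0],[0,-0.048,0.024,0,0,0,0],[0,-0.048,0.026,0,0,0,0],[0,-0.047,0.028,0,0,0,0],[0,-0.047,0.03,0,0,0,0],[0,-0.046,0.032,0,0,0,0],[0,-0.046,0.034,0,0,0,0],[0,-0.045,0.036,0,0,0,0],[0,-0.045,0.037,0,0,0,0],[0,-0.044,0.038,0,0,0,0],[0,-0.044,0.04,0,0,0,0]]}}

```text
time: 25.18
position: [0.5347, -0.0781, 0.2779]
tool_rot: [0.705, -0.051, 0.052, -0.705]
ft_force: [1.4, -0.7, 0.0]
grip_width: 0.0004
```

```bash
python3 - <<'E'
from h import *
rel()
im=snap("side"); cv2.imwrite("pics/d12s.png",cv2.resize(im[0:300,150:450],None,fx=2,fy=2))
E
```

```text
xrel -0.1258 z 0.2779 F [ 1.4 -0.7  0. ] F.x 1.5 t 25.18
```

View pics/d12s.png

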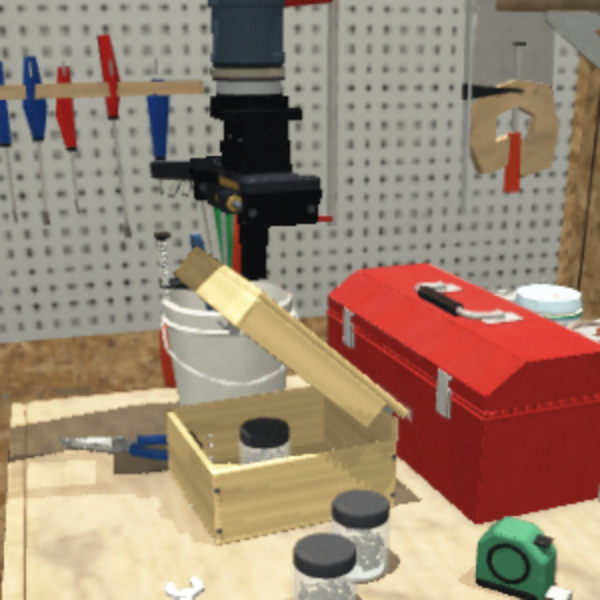

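{"method": "play_rows", "body": {"series": [[0,-0.029,0.028,0,0,0,0],[0,-0.029,0.028,0,0,0,0],[0,-0.028,0.03,0,0,0,0],[0,-0.028,0.03,0,0,0,0],[0,-0.026,0.03,0,0,0,0],[0,-0.026,0.031,0,0,0,0],[0,-0.025,0.031,0,0,0,0],[0,-0.025,0.032,0,0,0,0],[0,-0.024,0.033,0,0,0,0],[0,-0.023,0.034,0,0,0,0],[0,-0.022,0.035,0,0,0,0],[0,-0.021,0.035,0,0,0,0]]}}

```text
time: 26.23
position: [0.5044, -0.0737, 0.2401]
tool_rot: [0.705, -0.052, 0.051, -0.705]
ft_force: [0.6, -1.3, 1.1]
grip_width: 0.0005
```

{"method": "play_rows", "body": {"series": [[0,-0.021,0.035,0,0,0,0],[0,-0.02,0.035,0,0,0,0],[0,-0.019,0.036,0,0,0,0],[0,-0.019,0.036,0,0,0,0],[0,-0.018,0.037,0,0,0,0],[0,-0.017,0.037,0,0,0,0],[0,-0.016,0.037,0,0,0,0],[0,-0.016,0.038,0,0,0,0],[0,-0.015,0.038,0,0,0,0],[0,-0.014,0.038,0,0,0,0],[0,-0.013,0.038,0,0,0,0],[0,-0.013,0.038,0,0,0,0]]}}

```text
time: 27.23
position: [0.4847, -0.0708, 0.1958]
tool_rot: [0.705, -0.051, 0.051, -0.705]
ft_force: [0.0, -1.5, 2.8]
grip_width: 0.0005
```

```bash
python3 - <<'E'
from h import *
rel()
im=snap("side"); cv2.imwrite("pics/d13s.png",cv2.resize(im[0:300,150:450],None,fx=2,fy=2))
E
```

```text
xrel -0.1763 z 0.1958 F [ 0.  -1.5  2.8] F.x 0.2 t 27.23
```

View pics/d13s.png

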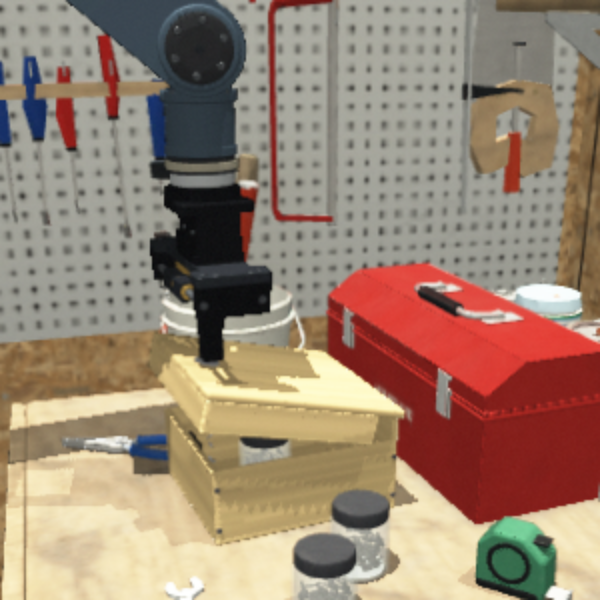

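{"method": "play_rows", "body": {"series": [[0,-0.012,0.038,0,0,0,0],[0,-0.011,0.038,0,0,0,0],[0,-0.01,0.038,0,0,0,0],[0,-0.01,0.038,0,0,0,0],[0,-0.009,0.038,0,0,0,0],[0,-0.008,0.038,0,0,0,0],[0,-0.008,0.038,0,0,0,0],[0,-0.007,0.038,0,0,0,0],[0,-0.007,0.038,0,0,0,0],[0,-0.006,0.035,0,0,0,0],[0,-0.006,0.03,0,0,0,0],[0,-0.006,0.03,0,0,0,0]]}}

```text
time: 28.28
position: [0.4752, -0.0695, 0.1522]
tool_rot: [0.705, -0.051, 0.052, -0.705]
ft_force: [1.8, -0.1, 2.7]
grip_width: 0.0008
```

{"method": "play_rows", "body": {"series": [[0,-0.01,0.015,0,0,0,0],[0,-0.01,0.015,0,0,0,0],[0,-0.01,0.015,0,0,0,0],[0,0,0.015,0,0,0,0],[0,0,0.015,0,0,0,0],[0,0,0.015,0,0,0,0],[0,0,0.015,0,0,0,0],[0,0,0.015,0,0,0,0],[0,0,0,0,0,0,0],[0,0,0,0,0,0,0]]}}

```text
time: 29.12
position: [0.4716, -0.0688, 0.1403]
tool_rot: [-0.705, 0.052, -0.051, 0.705]
ft_force: [0.5, -1.2, 2.7]
grip_width: 0.0008
```

```bash
python3 - <<'E'
from h import *
rel()
E
```

```text
xrel -0.1895 z 0.1403 F [ 0.5 -1.2  2.7] F.x 0.7 t 29.12
```

Now fine pressing. The stop was felt last time at about z 0.132.

{"method": "play_rows", "body": {"series": [[0,0,0.02,0,0,0,0],[0,0,0.02,0,0,0,0],[0,0,0.02,0,0,0,0],[0,0,0,0,0,0,0],[0,0,0,0,0,0,0]]}}

```text
time: 29.53
position: [0.4717, -0.0688, 0.1343]
tool_rot: [-0.705, 0.052, -0.051, 0.705]
ft_force: [-0.7, -0.0, 2.0]
grip_width: 0.0004
```

{"method": "play_rows", "body": {"series": [[0,0,0.01,0,0,0,0],[0,0,0,0,0,0,0],[0,0,0,0,0,0,0]]}}

```text
time: 29.78
position: [0.4717, -0.0688, 0.1334]
tool_rot: [-0.705, 0.052, -0.051, 0.705]
ft_force: [-0.5, -0.5, 2.9]
grip_width: 0.0007
```

{"method": "play_rows", "body": {"series": [[0,0,0.008,0,0,0,0],[0,0,0,0,0,0,0],[0,0,0,0,0,0,0]]}}

```text
time: 30.03
position: [0.4717, -0.0688, 0.1327]
tool_rot: [-0.705, 0.052, -0.051, 0.705]
ft_force: [-1.5, -0.7, 4.1]
grip_width: 0.0002
```

{"method": "play_rows", "body": {"series": [[0,0,0.008,0,0,0,0],[0,0,0,0,0,0,0],[0,0,0,0,0,0,0]]}}

```text
time: 30.28
position: [0.4718, -0.0688, 0.132]
tool_rot: [-0.705, 0.052, -0.051, 0.705]
ft_force: [-1.0, -0.9, 5.8]
grip_width: 0.0
```

{"method": "play_rows", "body": {"series": [[0,0,0.004,0,0,0,0],[0,0,0,0,0,0,0],[0,0,0,0,0,0,0]]}}

```text
time: 30.53
position: [0.4718, -0.0688, 0.1317]
tool_rot: [0.705, -0.052, 0.051, -0.705]
ft_force: [-2.8, -1.0, 5.4]
grip_width: 0.0004
```

{"method": "play_rows", "body": {"series": [[0,0,0.004,0,0,0,0],[0,0,0,0,0,0,0],[0,0,0,0,0,0,0]]}}

```text
time: 30.78
position: [0.4718, -0.0688, 0.1314]
tool_rot: [0.705, -0.052, 0.051, -0.705]
ft_force: [-1.6, -1.0, 7.5]
grip_width: 0.0004
```

{"method": "play_rows", "body": {"series": [[0,0,0.003,0,0,0,0],[0,0,0,0,0,0,0],[0,0,0,0,0,0,0]]}}

```text
time: 31.03
position: [0.4718, -0.0689, 0.1311]
tool_rot: [0.705, -0.051, 0.051, -0.705]
ft_force: [-2.5, -1.2, 8.1]
grip_width: 0.0006
```

{"method": "play_rows", "body": {"series": [[0,0,0.003,0,0,0,0],[0,0,0,0,0,0,0],[0,0,-0.02,0,0,0,0],[0,0,-0.02,0,0,0,0],[0,0,-0.03,0,0,0,0],[0,0,-0.03,0,0,0,0],[0,0,-0.04,0,0,0,0],[0,0,-0.04,0,0,0,0],[0,0,-0.04,0,0,0,0],[0,0,-0.04,0,0,0,0],[0,0,0,0,0,0,0],[0,0,0,0,0,0,0]]}}

```text
time: 32.03
position: [0.4722, -0.0688, 0.1567]
tool_rot: [-0.705, 0.051, -0.052, 0.705]
ft_force: [0.8, 0.7, -0.3]
grip_width: 0.0
```

```bash
python3 - <<'E'
from h import *
rel()
im=snap("side"); cv2.imwrite("pics/d14s.png",cv2.resize(im[0:300,150:450],None,fx=2,fy=2))
E
```

```text
xrel -0.189 z 0.1567 F [ 0.8  0.7 -0.3] F.x 0.7 t 32.03
```

View pics/d14s.png

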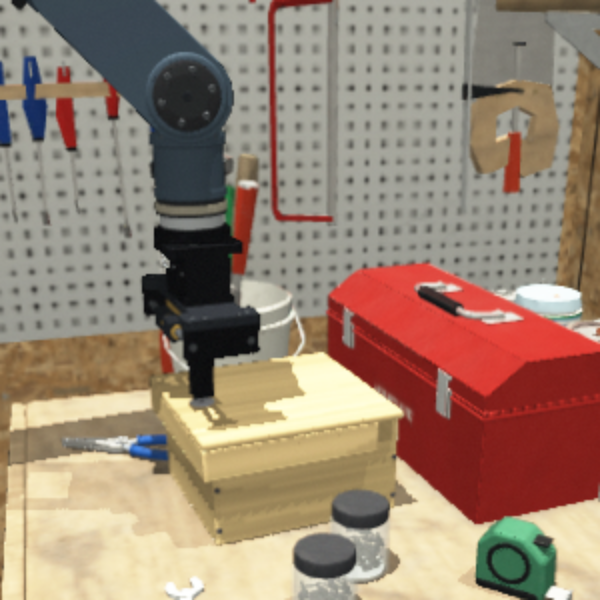

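Force is zero and the lid looks level. I retreat and check again.

{"method": "play_rows", "body": {"series": [[0,0,-0.2,0,0,0,0],[0,0,-0.3,0,0,0,0],[0,0,-0.3,0,0,0,0],[0,0,-0.3,0,0,0,0],[0,0,-0.3,0,0,0,0],[0,0,-0.3,0,0,0,0],[0,0,0,0,0,0,0],[0,0,0,0,0,0,0],[0,0,0,0,0,0,0],[0,0,0,0,0,0,0],[0,0,0,0,0,0,0],[0,0,0,0,0,0,0]]}}

```text
time: 33.08
position: [0.4713, -0.0687, 0.3251]
tool_rot: [-0.705, 0.053, -0.05, 0.706]
ft_force: [-0.1, -0.7, -0.4]
grip_width: 0.0004
```

```bash
python3 - <<'E'
from h import *
rel()
im=snap("scene","pics/end.png"); a=cv2.imread("pics/scene0.png")
d=cv2.absdiff(im,a).max(axis=2)
for n,b in(("lid",(165,180,335,235)),("wrench",(225,310,305,400)),("tape",(395,243,450,290))):
    x0,y0,x1,y1=b; print(n,(d[y0:y1,x0:x1]>40).sum())
E
```

```text
xrel -0.1898 z 0.3251 F [-0.1 -0.7 -0.4] F.x 0.0 t 33.08
lid 2040
wrench 0
tape 173
```

View pics/end.png

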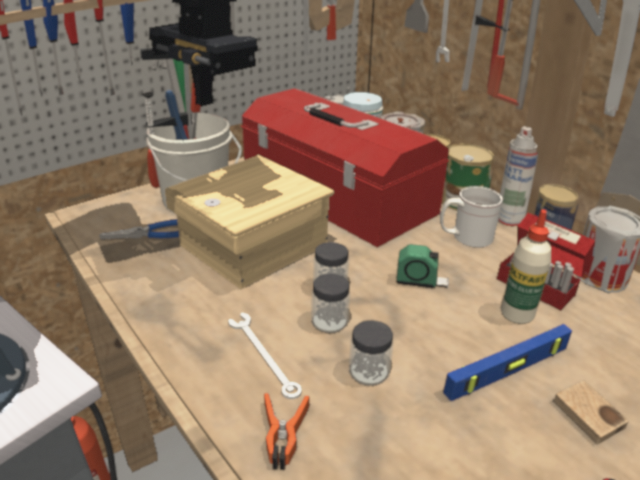

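The lid is shut with its disc at (212,202) and its right corner at (332,192), the same as at the start. The wrench and tape measure have not moved. The changes over the lid are the gripper's shadow, and those at the tape are the removed jar.

```bash
python3 - <<'E'
from h import *
print(ticket.hand_in())
E
```

```text
the job is handed in; nothing more can be done
None
```

The jar is in the box with the lid latched shut over it, and I handed the job in at about 33 s of the 72 s allowed; no verdict was reported.

**What I did**
- I released the latch with a slow press on the disc. The stop came about 17 mm down, and the highest measured force was 8.5 N.
- I took the farthest of the four look-alike jars, at (0.524, -0.427), and stood it on the box floor. I set it about 8 mm further forward than planned, to keep the wrist clear of the striker; it is still behind the catch.
- I swung the lid down from behind with the closed fingertips and pressed it again, with 8.1 N measured at the last reading.

**Last checks**
- **Lid:** it stayed shut for about a second after the arm withdrew, with its disc and corners at the same pixels as at the start.
- **Force:** the wrist force read about zero, and the arm stood well clear of everything.
- **Jar:** it was seen upright in the box before the lid closed. It cannot be seen now, so its final pose is not confirmed by camera.
- **Other things:** the wrench pixels have not changed. The image comparison flagged small changes at the lid and near the tape measure; I put these down to the gripper's shadow and the jar no longer being there.

The force reading has about 1 N of noise, so the real peaks may have been slightly higher than the readings, but still well under 15 N.

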